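# Pack the split patterns with spacers from the case

## Task

Swing the spacer case's lid open past its balance point so that it stays open by itself, then take out every spacer in the case and push each one fully home against the stop in the gap of its own colour on the pattern plate. When all of them are in, close the case again; leave the hammer, screwdriver and bottle where they are.

Things in the scene. Friction and masses are not known exactly. Their poses are not given: they have to be found in the camera images.
- case: spacer case, fixed to the table: a blue box base 118 x 216 mm (its x by y), with a flat cork bed 20 mm above the table on which the spacers lie, and a 4 mm thick rim round it standing 5 mm above the bed (25 mm above the table); the bed inside the rim is 110 x 208 mm. Origin at the centre of the underside; its x axis points from the handle side to the hinge side, z up
- lid (a joint): angle of the case's blue lid in rad: 0 closed (at rest on the rim), grows as it opens, stop at 1.9 (leaning back past upright). A hollow cover 118 x 216 x 32 mm high, 0.3 kg, free hinge along the far rim (the case's +x side): let go below about 1.2 rad it falls shut, beyond about 1.3 it falls open against its stop and stays there
- lid_handle (a point): middle of the lid's handle: a round steel bar, 10 mm thick, 90 mm long, parallel to the hinge, standing 45 mm out from the lid's front wall. Closed, it is level and 39 mm above the table; it lies 163 mm from the hinge along the lid and 14 mm towards the lid's top
- lid_hinge (a point): middle of the lid's hinge line, on the case's far (+x) edge, 25 mm above the table; the line runs along the case's y axis
- plate: steel pattern plate, fixed, 220 x 370 x 20 mm thick (its x by y), top 20 mm above the table, with two guide pins (22 mm thick, 50 mm tall) at its far (+x) corners. Origin at the centre of its underside
- spacer_blue: blue spacer: square steel bar with two blue bands, 16 x 16 mm in section, 60 mm long, 0.12 kg or up to a third lighter or heavier. Origin at its centre, x along its length; it may lie on any of its four long sides and go in either end first. At the start it lies in the closed case, roughly along the case's x axis; it may be absent
- gap_blue: two cream pattern halves with blue marks, fixed on the plate, a 18 mm wide gap between them, open above. Each half 20 mm wide, 26 high; mouth edges round (8 mm); gap 52 mm deep to a metal stop bar. Origin: middle of the mouth, on the plate's top; x points into the gap (away from robot), z up. Home, a spacer's end is on the stop, centre 22 mm inside the mouth, tail 8 mm out
- spacer_red: red spacer: square steel bar with two red bands, 20 x 20 mm in section, 60 mm long, 0.19 kg or up to a third lighter or heavier. Origin at its centre, x along its length; it may lie on any of its four long sides and go in either end first. At the start it lies in the closed case, roughly along the case's x axis; it may be absent
- gap_red: two cream pattern halves with red marks, fixed on the plate, a 22 mm wide gap between them, open above. Each half 20 mm wide, 26 high; mouth edges round (8 mm); gap 52 mm deep to a metal stop bar. Origin: middle of the mouth, on the plate's top; x points into the gap (away from robot), z up. Home, a spacer's end is on the stop, centre 22 mm inside the mouth, tail 8 mm out
- spacer_green: green spacer: square steel bar with two green bands, 24 x 24 mm in section, 60 mm long, 0.27 kg or up to a third lighter or heavier. Origin at its centre, x along its length; it may lie on any of its four long sides and go in either end first. At the start it lies in the closed case, roughly along the case's x axis; it may be absent
- gap_green: two cream pattern halves with green marks, fixed on the plate, a 26 mm wide gap between them, open above. Each half 20 mm wide, 26 high; mouth edges round (8 mm); gap 52 mm deep to a metal stop bar. Origin: middle of the mouth, on the plate's top; x points into the gap (away from robot), z up. Home, a spacer's end is on the stop, centre 22 mm inside the mouth, tail 8 mm out
- hammer: hammer with a wooden handle, 260 mm long, lying to the right of the plate; a bystander, to be left alone
- screwdriver: screwdriver with a blue handle, 200 mm long, lying to the left of the case; a bystander, to be left alone
- bottle: small white bottle, 44 mm thick and 110 mm tall, standing beyond the plate and case; a bystander, to be left alone

How it is judged:
By the outcome, as a careful person would: the job done as asked, in the order asked, and still so for the second after the job is handed in, with the robot touching nothing.
Of spacer_blue, spacer_red, spacer_green only 2 to 3 are there at a start; the rules pass over those that are not, and their reading is None.
At some moment in a run one of spacer_blue, spacer_red, spacer_green may be knocked a few centimetres aside while the robot is not near it.
Once in a run the grip may slacken for a moment while it holds something.
It also fails if it takes over 210 s, if anything falls off the work surface, if the arm or the gripper's body presses on something with over 40 N, if the wrist force passes 120 N, or if a joint passes its speed limit or range.

## Robot

A 6-joint arm with a two-finger parallel gripper is mounted at the origin on the work surface. World frame = base frame: x ahead of the robot, y to its left, z up, the work surface at z = 0. Lengths are in mm, angles in rad, forces in N, time in s.
With the tool pointing down it reaches from about 325 to 925 mm from the base axis. Payload 3.1 kg.
Tool frame: the origin (TCP) lies midway between the tips of the shut fingers; the grasp point (between the pads) lies 19 mm behind it (manip.hold_point_z is the distance from the TCP to the grasp point, in mm); z points along the fingers, y is the line along which they close (so a half turn about z gives the same grasp; the last joint's range is limited). The gripper opens to 85 mm and grips with 20 to 120 N. Pads are 22 mm wide; open, the fingers measure 114 mm over their backs; the gripper's body (76 mm by 85 mm) begins 54 mm behind the grasp point. The pads swing forward as they close: fully open they stand 13 mm farther back than shut.
Start: joints at [1.162, 0.217, 1.613, -0, 1.311, -0.112], TCP at [182.77, 597.691, 231.3] pointing down, gripper open.
Joint ranges: [-2.75, 2.75], [-0.78, 2.1], [0.31, 2.55], [-1.13, 4.27], [0.13, 2.63], [-2.58, 2.58]. Speed limits (rad/s): [2.79, 2.79, 3.14, 3.14, 3.14, 3.14].

## Interface

Orientations are given as a unit quaternion [x, y, z, w].
In Python, from bench import manip gives the robot as it stands. The module is installed in compiled form; this text tells all that it offers.
- The arm moves only by the tool move_arm, never from a script. Its argument "commands" is a list that holds one entry, the list of rows, each a list of 7 numbers: the turn, a rotation vector about the tool's x, y, z as a fraction of full scale, then the shift along the tool's x, y, z as a fraction of full scale, then the finger opening in mm, from 0 to 85.4. A call has 1 to 5 rows; each row is the pose to reach, as a shift and turn from the pose commanded when the call began, along the tool's axes at that moment; what a row does not reach only later rows make up. Full scale, the value 1, is 0.1 m for a shift and 60 degrees for a turn. A row lasts 1/12 s, in which the tool goes at most 41.7 mm and 7.16 degrees, less where a joint would pass 70% of its speed; a pose out of reach is approached as far as the arm can. A call with a number of a shift or a turn outside -1 to 1 is refused whole. A call with a gripper value outside its range is refused whole. The fingers move at their own pace and stop on an object; "force" is the grip in N (left out, the last holds). Time passes only in rows, so rows that repeat a pose let the fingers close. It gives the time, the measured TCP pose, the force, the opening and the grip force at its end, in the units of the state.
- manip.get_obs(): the state, without advancing time (a new reading comes with each control period).
- manip.grab_frame(name): name is "side" or "top" or "wrist"; returns the picture (420x560x3 uint8, red, green, blue); there is no depth.
- manip.camera_params(name): a dict with "mtx" (3x3 intrinsics, pixels), "position" and "orientation" of the camera in the world. Camera axes: x right, y down, z forward; pixel columns grow to the right and rows downward; lengths in mm; the calibration is good to about 2 mm. The wrist camera is an equidistant fisheye: a pixel r from the principal point sees the ray r / f radians off the axis. A picture is of the moment at which its call begins: read the wrist's pose just before it. camera_params takes no time and is no camera call; for the wrist camera it gives the pose at the moment of the call.
- manip.sign_off(): hands the job in; it is judged then, once.
The state is a dict: "time_s": time; "qpos": joint angles; "joint_velocities": joint speeds; "joint_efforts": joint torques, N m; "tool_pos": TCP position; "orientation": TCP orientation; "contact_force": force on the tool from outside, world axes, zero at the start; "ft_torque": the same for the moment, N m; "opening": finger opening in mm; "gripper_force": force on a finger pad.
Only numpy, scipy, OpenCV 4.12 (cv2) and the standard library are available. Lean on these libraries where they do the work, as an engineer would, in place of code of your own. Each camera call takes 0.05 s, during which the arm holds its last target. There are 200 camera calls.

## Working session

There is one attempt and no reset: what is moved stays moved. The work goes in short steps, Python scripts to look and compute and a tool call to move; the robot and the scene stay as the last step left them, time stands still between calls to the robot, and variables do not carry over. Pictures are saved under pics/ and viewed, at most 14 in all, crops included, and the job is handed in when it is done.

Besides the shell and the picture viewer there is one more tool, called as name(argument=value, ...) on one line, values as JSON. move_arm: Moves the arm, as the interface text tells. Its arguments: {"type":"object","properties":{"commands":{"type":"array","items":{"type":"array","items":{"type":"array","items":{"type":"number"}}}},"force":{"type":"number"}},"required":["commands"]}

```bash
mkdir -p pics; cat > h.py <<'E'
import numpy as np, cv2
from scipy.spatial.transform import Rotation as R
from bench import manip
def cam(n):
    p=manip.camera_params(n); return np.array(p["mtx"]),np.array(p["position"]),R.from_quat(p["orientation"]) if np.size(p["orientation"])==4 else R.from_matrix(p["orientation"])
def ray(n,u,v,c=None):
    K,t,r=c or cam(n)
    x=(u-K[0,2])/K[0,0]; y=(v-K[1,2])/K[1,1]
    if n=="wrist":
        th=np.hypot(x,y); s=np.sin(th)/th if th>1e-9 else 1
        d=np.array([x*s,y*s,np.cos(th)])
    else: d=np.array([x,y,1.])
    return t,r.apply(d)
def on_z(n,u,v,z,c=None):
    t,d=ray(n,u,v,c); return t+d*(z-t[2])/d[2]
def proj(n,P,c=None):
    K,t,r=c or cam(n); q=r.inv().apply(np.asarray(P,float)-t)
    if n=="wrist":
        rr=np.hypot(q[0],q[1]); th=np.arctan2(rr,q[2]); x,y=q[0]/rr*th,q[1]/rr*th
    else: x,y=q[0]/q[2],q[1]/q[2]
    return K[0,0]*x+K[0,2],K[1,1]*y+K[1,2]
def snap(n,f,s=1,crop=None):
    im=manip.grab_frame(n)[...,::-1]
    cv2.imwrite("pics/raw_"+f,im)
    if crop: im=im[crop[1]:crop[3],crop[0]:crop[2]]
    cv2.imwrite("pics/"+f,cv2.resize(im,None,fx=s,fy=s,interpolation=cv2.INTER_CUBIC))
E
python3 - <<'E'
from h import *
np.set_printoptions(precision=3,suppress=True)
for n in("top","side","wrist"):
    K,t,r=cam(n); print(n,K.tolist(),t,r.as_matrix().tolist())
print(manip.get_obs())
snap("top","top0.png",1.4); snap("side","side0.png",1.4)
E
```

```text
top [[512.586802681469, 0.0, 277.8428438891842], [0.0, 512.586802681469, 215.28856348192988], [0.0, 0.0, 1.0]] [ 490.512  -23.758 1673.38 ] [[-0.00653688583112804, -0.9973392966684873, 0.07260576040809666], [-0.9999771071233294, 0.006392726073676643, -0.00221772013662401], [0.0017476707036081784, -0.07261859523671656, -0.9973582532234633]]
side [[428.73417605752496, 0.0, 281.28856796435343], [0.0, 428.73417605752496, 210.70232198044758], [0.0, 0.0, 1.0]] [  78.837  915.049 1033.307] [[-0.866334936886576, -0.3449771313482941, 0.3611849332079543], [-0.4993679846887793, 0.5841181242605589, -0.6398731380345587], [0.009766933889387625, -0.7347086468505922, -0.6783124731606902]]
wrist [[325.19226210127806, 0.0, 282.42075791147647], [0.0, 325.19226210127806, 212.53270430236068], [0.0, 0.0, 1.0]] [105.493 621.006 372.884] [[0.2929967466697906, 0.9077435605701283, 0.3002574473420847], [0.9561112633315672, -0.27750357539599413, -0.09403732117066563], [-0.00203925756923376, 0.3146321564714992, -0.9492114872580614]]
{'time_s': 0.0, 'qpos': array([ 1.162,  0.218,  1.615,  0.   ,  1.311, -0.112]), 'joint_velocities': array([-0.001, -0.002, -0.   , -0.   , -0.   ,  0.001]), 'joint_efforts': array([ -0.   , -39.684, -30.386,  -0.   ,   0.01 ,  -0.   ]), 'tool_pos': array([182.446, 596.924, 229.966]), 'orientation': array([ 0.148,  0.989, -0.001, -0.   ]), 'contact_force': array([-0.003, -0.909,  0.021]), 'ft_torque': array([ 0.006,  0.018, -0.03 ]), 'gripper_force': 0.0, 'opening': 85.20971548960016}
```

View pics/top0.png

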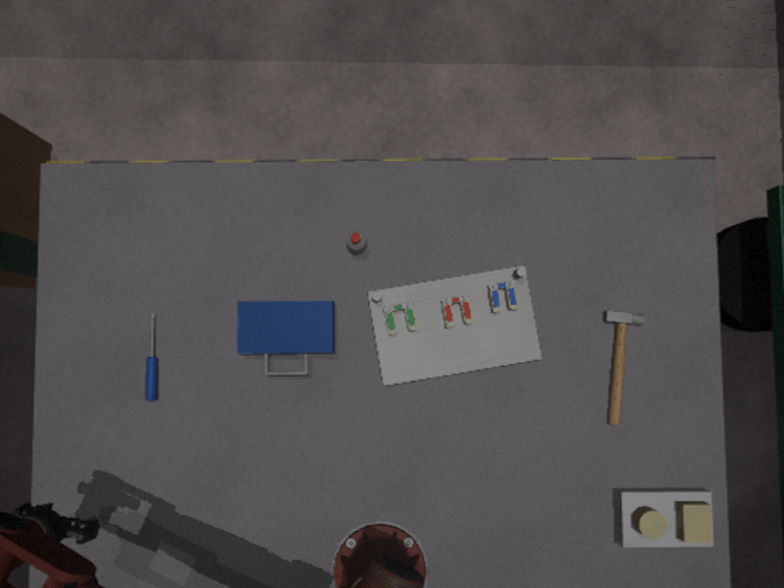

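View pics/side0.png

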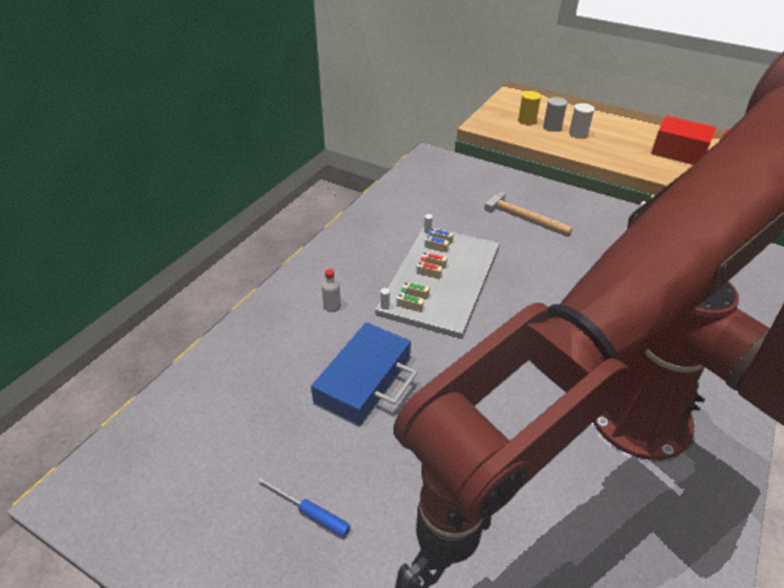

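The top view shows the closed case at about (286,327), its handle bar at (287,375), and the plate with the green, red and blue gaps at (400,318), (457,310) and (502,297). The bottle, screwdriver and hammer are well clear. I'll enlarge a crop to measure from.

```bash
python3 - <<'E'
from h import *
im=cv2.imread("pics/raw_top0.png")
cv2.imwrite("pics/c1.png",cv2.resize(im[200:280,160:250],None,fx=6,fy=6,interpolation=cv2.INTER_CUBIC))
a=cv2.resize(im[185:285,258:392],None,fx=5.9,fy=5.9,interpolation=cv2.INTER_CUBIC); cv2.imwrite("pics/c2.png",a)
# blue lid top outline
h=cv2.cvtColor(im,cv2.COLOR_BGR2HSV)
m=cv2.inRange(h,(105,120,40),(125,255,255)); m[:, :165]=0; m[:,250:]=0; m[:205]=0; m[260:]=0
c=max(cv2.findContours(m,0,2)[0],key=cv2.contourArea); print(cv2.minAreaRect(c))
print([on_z("top",*p,57)[:2].round(1).tolist() for p in cv2.boxPoints(cv2.minAreaRect(c))])
E
```

```text
((204.0, 233.5), (37.0, 68.0), 90.0)
[[611.3, 313.5], [609.9, 98.6], [493.2, 98.7], [494.6, 312.5]]
```

View pics/c1.png

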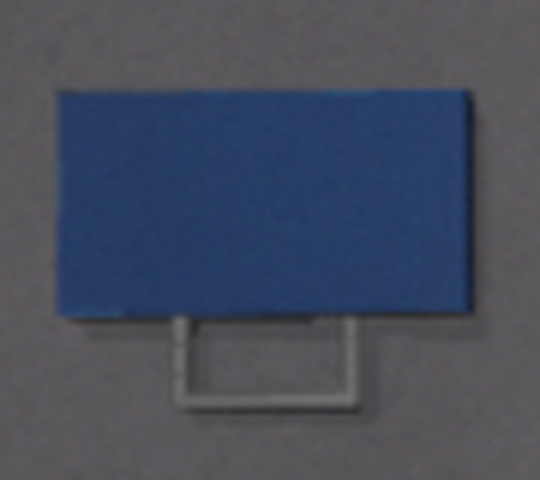

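View pics/c2.png

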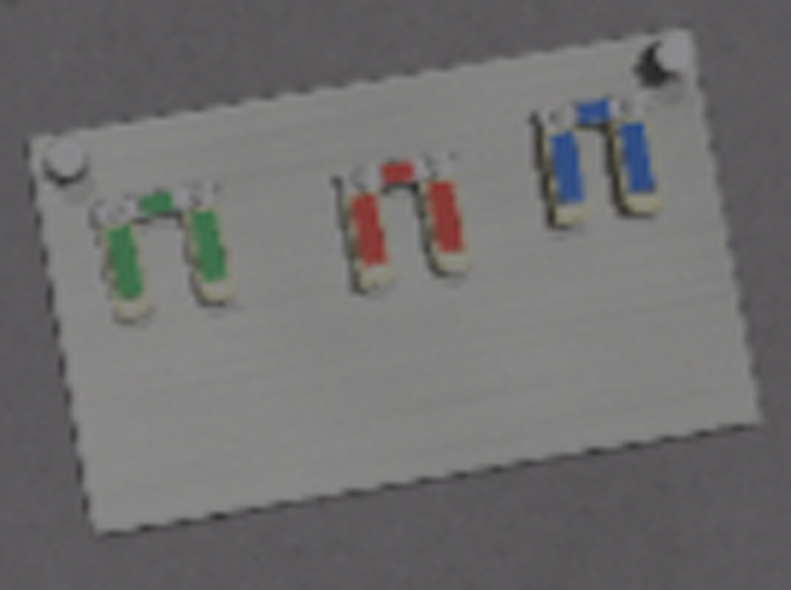

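```bash
cat >> h.py <<'E'
np.set_printoptions(precision=2,suppress=True)
def down(yaw):  # tool pointing down, tool y at world angle yaw
    y=np.array([np.cos(yaw),np.sin(yaw),0]); z=np.array([0,0,-1.]); return R.from_matrix(np.c_[np.cross(y,z),y,z])
def plan(wps,p=None,r=None):
    """wps: list of (pos, Rotation); prints, per call, turn(3) shift(3) fractions"""
    if p is None:
        o=manip.get_obs(); p=np.array(o["tool_pos"]); r=R.from_quat(o["orientation"])
    for P,Q in wps:
        P=np.array(P,float)
        while 1:
            rv=(r.inv()*Q).as_rotvec(); dv=r.inv().apply(P-p)
            n=max(1,np.ceil(np.degrees(np.linalg.norm(rv))/34),np.ceil(np.abs(dv).max()/100))
            # constant steps in world
            a=np.round(np.degrees(rv/n)/60,3); b=np.round(dv/n/100,3)
            print(a.tolist()+b.tolist())
            p=p+r.apply(b*100); r=r*R.from_rotvec(np.radians(a*60))
            if n==1: break
        print("  ->",p,r.as_matrix()[:2,1])
    return p,r
E
python3 - <<'E'
from h import *
f=lambda x,y:((x+.5)/6-.5+160,(y+.5)/6-.5+200)
for x,y in((57,92),(470,91),(469,314),(58,315)): print(on_z("top",*f(x,y),57)[:2])
for x,y in((180,402),(355,402)): print("bar",on_z("top",*f(x,y),44)[:2])
g=lambda x,y:((x+.5)/5.9-.5+258,(y+.5)/5.9-.5+185)
for n,l in dict(green=((131,315),(214,298)),red=((371,288),(451,270)),blue=((567,222),(642,209))).items(): print(n,[on_z("top",*g(*q),44)[:2] for q in l])
for q in((30,142),(692,30),(762,425),(97,533)): print("plate",on_z("top",*g(*q),20)[:2])
print(manip.get_obs()["tool_pos"])
plan([((448,206,150),down(0)),((448,206,60),down(0))])
E
```

```text
[611.56 316.39]
[610.7   98.86]
[493.49  99.49]
[494.38 314.83]
bar [448.24 252.86]
bar [447.63 160.62]
green [array([536.83, -33.09]), array([545.69, -77.86])]
red [array([ 550.53, -162.52]), array([ 559.95, -205.78])]
blue [array([ 585.47, -268.78]), array([ 592.24, -309.41])]
plate [632.73  21.54]
plate [ 692.26 -343.03]
plate [ 475.35 -376.81]
plate [419.21 -13.94]
[182.48 597.01 230.1 ]
[-0.0, 0.0, 0.304, -0.921, -0.74, 0.202]
[-0.0, 0.0, 0.228, -0.83, -0.311, 0.151]
[-0.0, 0.001, 0.228, -0.879, -0.106, 0.151]
[-0.001, 0.0, 0.228, -0.88, 0.105, 0.15]
[-0.001, 0.001, 0.229, -0.831, 0.309, 0.151]
  -> [447.98 205.95 149.99] [ 1. -0.]
[0.0, -0.0, -0.0, 0.0, -0.0, 0.9]
  -> [448.02 205.99  59.99] [ 1. -0.]
```

move_arm(commands=[[[0, 0, 0.15, -0.46, -0.37, 0.1, 36], [0, 0, 0.304, -0.921, -0.74, 0.2, 36], [0, 0, 0.304, -0.921, -0.74, 0.2, 36], [0, 0, 0.304, -0.921, -0.74, 0.2, 36], [0, 0, 0.304, -0.921, -0.74, 0.2, 36]]])

```text
time_s: 0.52
tool_pos: [249.6, 498.1, 210.1]
orientation: [0.304, 0.953, -0.001, -0.0]
contact_force: [0.2, 0.2, -0.0]
opening: 36.1
gripper_force: 0.0
```

move_arm(commands=[[[0, 0, 0.114, -0.415, -0.155, 0.075, 36], [0, 0, 0.228, -0.83, -0.311, 0.15, 36], [0, 0, 0.228, -0.83, -0.311, 0.15, 36], [0, 0, 0.228, -0.83, -0.311, 0.15, 36]]])

```text
time_s: 0.85
tool_pos: [299.4, 425.8, 195.8]
orientation: [0.415, 0.91, -0.0, -0.0]
contact_force: [0.1, 0.1, 0.1]
opening: 36.4
gripper_force: 0.0
```

move_arm(commands=[[[0, 0, 0.114, -0.44, -0.053, 0.075, 36], [0, 0, 0.228, -0.88, -0.106, 0.15, 36], [0, 0, 0.228, -0.88, -0.106, 0.15, 36], [0, 0, 0.228, -0.88, -0.106, 0.15, 36]]])

```text
time_s: 1.18
tool_pos: [349.3, 353.5, 181.2]
orientation: [0.52, 0.854, 0.0, -0.0]
contact_force: [-0.6, 0.4, -0.3]
opening: 36.2
gripper_force: 0.0
```

move_arm(commands=[[[0, 0, 0.114, -0.44, 0.053, 0.075, 36], [0, 0, 0.228, -0.88, 0.105, 0.15, 36], [0, 0, 0.228, -0.88, 0.105, 0.15, 36], [0, 0, 0.228, -0.88, 0.105, 0.15, 36]]])

```text
time_s: 1.52
tool_pos: [399.2, 280.7, 166.5]
orientation: [0.617, 0.787, 0.0, -0.0]
contact_force: [0.1, -0.2, -0.0]
opening: 35.8
gripper_force: 0.0
```

move_arm(commands=[[[0, 0, 0.115, -0.415, 0.155, 0.075, 36], [0, 0, 0.229, -0.83, 0.31, 0.15, 36], [0, 0, 0.229, -0.83, 0.31, 0.15, 36], [0, 0, 0.229, -0.83, 0.31, 0.15, 36], [0, 0, 0.229, -0.83, 0.31, 0.15, 36]]])

```text
time_s: 1.93
tool_pos: [448.1, 208.8, 151.7]
orientation: [0.706, 0.708, 0.0, -0.001]
contact_force: [-0.9, 0.6, 0.7]
opening: 35.9
gripper_force: 0.0
```

```bash
python3 - <<'E'
from h import *
o=manip.get_obs(); print(o["time_s"],o["tool_pos"],o["orientation"],o["contact_force"],o["opening"])
plan([((448,207,70),down(0)),((448,207,22),down(0))])
c=cam("wrist"); print([np.round(proj("wrist",p,c)) for p in((448,207,39),(448,252,39),(448,162,39),(494,207,57),(553,207,57))])
snap("wrist","w1.png",1)
E
```

```text
1.9333 [448.09 208.8  151.68] [ 0.71  0.71  0.   -0.  ] [-0.94  0.59  0.69] 35.945006731761296
[-0.0, -0.002, 0.002, -0.019, -0.001, 0.817]
  -> [447.96 207.04  69.97] [1. 0.]
[-0.0, 0.0, 0.0, -0.0, 0.001, 0.48]
  -> [448.04 207.03  21.97] [1. 0.]
[array([282., 211.]), array([282., 156.]), array([282., 260.]), array([341., 218.]), array([411., 218.])]
```

View pics/w1.png

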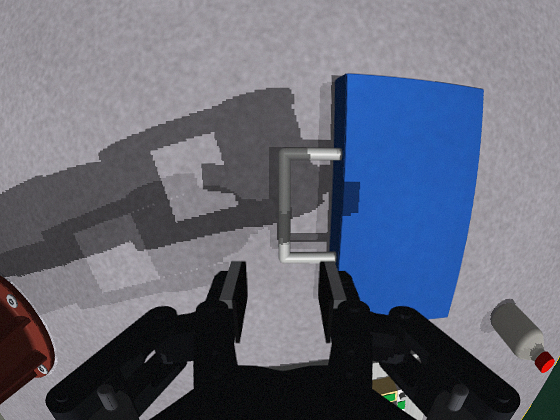

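The wrist view shows the bar at u≈286 against 282 predicted, so it lies about 2–3 mm farther out in x. The fingers straddle the bar and clear the lid wall. I'll lower and grip.

move_arm(commands=[[[0, 0, 0, -0.02, 0.02, 0.41, 36], [0, 0, 0, -0.02, 0.02, 0.82, 36], [0, 0, 0, -0.02, 0.02, 0.82, 36], [0, 0, 0, -0.02, 0.02, 0.82, 36]]])

```text
time_s: 2.32
tool_pos: [446.9, 205.6, 67.1]
orientation: [0.706, 0.708, -0.003, -0.002]
contact_force: [0.8, 0.3, -0.2]
opening: 36.1
gripper_force: 0.0
```

move_arm(commands=[[[0, 0, 0, 0, 0, 0.24, 36], [0, 0, 0, 0, 0, 0.48, 36], [0, 0, 0, 0, 0, 0.48, 36], [0, 0, 0, 0, 0, 0.48, 36]]])

```text
time_s: 2.65
tool_pos: [450.9, 205.8, 22.9]
orientation: [0.707, 0.707, 0.0, 0.0]
contact_force: [0.2, 0.3, 0.2]
opening: 36.0
gripper_force: 0.0
```

move_arm(commands=[[[0, 0, 0, 0, 0, 0, 5], [0, 0, 0, 0, 0, 0, 5], [0, 0, 0, 0, 0, 0, 5], [0, 0, 0, 0, 0, 0, 5], [0, 0, 0, 0, 0, 0, 5]]], force=30)

```text
time_s: 3.07
tool_pos: [449.4, 205.7, 23.7]
orientation: [0.707, 0.707, -0.001, -0.001]
contact_force: [-6.6, 1.6, 8.0]
opening: 8.7
gripper_force: 29.3
```

```bash
python3 - <<'E'
from h import *
o=manip.get_obs(); print(o["tool_pos"],o["contact_force"],o["opening"],o["gripper_force"])
hx=o["tool_pos"][0]+163; p0=o["tool_pos"]; prev=np.array([-163,14.])
for th in np.arange(.2,1.81,.2):
    q=np.array([-163*np.cos(th)+14*np.sin(th),163*np.sin(th)+14*np.cos(th)])
    print(round(th,2),(q-prev)/100, p0[0]+q[0]+163,p0[2]+q[1]-14); prev=q
E
```

```text
[449.36 205.69  23.65] [-6.58  1.61  8.01] 8.655573588337644 29.322018921375275
0.2 [0.06 0.32] 455.39448652058445 55.754896136126135
0.4 [0.12 0.3 ] 467.6828828474268 86.02090683910419
0.6 [0.18 0.27] 485.73925747482895 113.24228489888004
0.8 [0.23 0.23] 508.8437597265813 136.3337998742363
1.0 [0.27 0.18] 536.0752860083797 154.37486593259487
1.2 [0.3  0.12] 566.3482013014193 166.6462427020851
1.4 [0.32 0.06] 598.4556200046752 172.65870911547617
1.6 [ 0.33 -0.  ] 631.1175206552671 172.17256711030103
1.8 [ 0.32 -0.07] 663.0317763448439 165.20719763419635
```

move_arm(commands=[[[0, 0, 0, 0, 0.01, -0.1, 5], [0, 0, 0, 0, 0.03, -0.195, 5], [0, 0, 0, 0, 0.05, -0.29, 5], [0, 0, 0, 0, 0.08, -0.385, 5], [0, 0, 0, 0, 0.115, -0.475, 5]]])

```text
time_s: 3.48
tool_pos: [459.7, 205.6, 70.0]
orientation: [0.708, 0.707, -0.001, -0.002]
contact_force: [-5.3, 5.2, -0.6]
opening: 8.9
gripper_force: 29.3
```

move_arm(commands=[[[0, 0, 0, 0, 0.05, -0.11, 5], [0, 0, 0, 0, 0.11, -0.22, 5], [0, 0, 0, 0, 0.18, -0.32, 5], [0, 0, 0, 0, 0.25, -0.42, 5], [0, 0, 0, 0, 0.25, -0.42, 5]]])

```text
time_s: 3.9
tool_pos: [484.6, 205.8, 114.5]
orientation: [0.707, 0.707, -0.002, -0.003]
contact_force: [-13.3, 2.1, 9.1]
opening: 9.0
gripper_force: 29.7
```

```bash
python3 - <<'E'
from h import *
o=manip.get_obs(); print(o["tool_pos"],o["contact_force"],o["opening"],o["gripper_force"])
snap("side","s2.png",1.6,(200,200,360,400))
E
```

```text
[484.57 205.77 114.49] [-13.32   2.12   9.15] 8.991510160703598 29.730509519577026
```

View pics/s2.png

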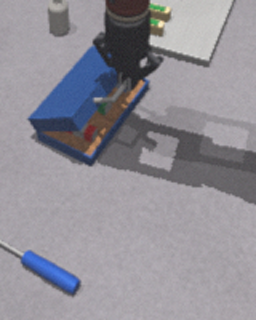

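The lid is lifting and the handle is held; red and green spacers show inside. I'll continue along the arc.

move_arm(commands=[[[0, 0, 0, 0, 0.08, -0.09, 5], [0, 0, 0, 0, 0.17, -0.18, 5], [0, 0, 0, 0, 0.265, -0.255, 5], [0, 0, 0, 0, 0.365, -0.33, 5], [0, 0, 0, 0, 0.365, -0.33, 5]]])

```text
time_s: 4.37
tool_pos: [524.3, 205.9, 150.4]
orientation: [0.707, 0.707, 0.001, -0.001]
contact_force: [-12.2, -0.1, 16.4]
opening: 8.6
gripper_force: 30.9
```

move_arm(commands=[[[0, 0, 0, 0, 0.105, -0.06, 5], [0, 0, 0, 0, 0.215, -0.12, 5], [0, 0, 0, 0, 0.33, -0.165, 5], [0, 0, 0, 0, 0.445, -0.205, 5], [0, 0, 0, 0, 0.445, -0.205, 5]]])

```text
time_s: 4.78
tool_pos: [571.9, 206.0, 169.8]
orientation: [0.707, 0.707, 0.004, 0.002]
contact_force: [-2.1, 1.9, 9.3]
opening: 8.7
gripper_force: 31.3
```

move_arm(commands=[[[0, 0, 0, 0, 0.12, -0.03, 5], [0, 0, 0, 0, 0.24, -0.05, 5], [0, 0, 0, 0, 0.36, -0.06, 5], [0, 0, 0, 0, 0.485, -0.065, 5], [0, 0, 0, 0, 0.485, -0.065, 5]]])

```text
time_s: 5.2
tool_pos: [619.4, 206.0, 173.9]
orientation: [0.707, 0.707, 0.003, 0.001]
contact_force: [0.2, 4.2, 5.0]
opening: 8.7
gripper_force: 31.5
```

move_arm(commands=[[[0, 0, 0, 0, 0.1, 0.005, 5], [0, 0, 0, 0, 0.2, 0.015, 5], [0, 0, 0, 0, 0.3, 0.035, 5], [0, 0, 0, 0, 0.4, 0.055, 5], [0, 0, 0, 0, 0.4, 0.055, 5]]])

```text
time_s: 5.62
tool_pos: [659.1, 205.9, 166.0]
orientation: [0.707, 0.707, 0.003, 0.001]
contact_force: [0.9, 5.7, 3.7]
opening: 8.6
gripper_force: 32.2
```

move_arm(commands=[[[0, 0, 0, 0, 0, 0, 50], [0, 0, 0, 0, 0, 0, 50], [0, 0, 0, 0, 0, 0, 50], [0, 0, 0, 0, 0, -0.2, 50], [0, 0, 0, 0, 0, -0.4, 50]]])

```text
time_s: 6.03
tool_pos: [654.3, 203.3, 202.3]
orientation: [0.707, 0.707, -0.003, -0.001]
contact_force: [1.2, -0.6, 0.7]
opening: 49.9
gripper_force: 0.0
```

move_arm(commands=[[[0, 0, 0, 0, 0, -0.3, 50], [0, 0, 0, 0, 0, -0.6, 50], [0, 0, 0, 0, -0.3, -0.6, 50], [0, 0, 0, 0, -0.6, -0.6, 50], [0, 0, 0, 0, -1, -0.6, 50]]])

```text
time_s: 6.45
tool_pos: [556.8, 203.5, 265.7]
orientation: [0.708, 0.706, 0.0, 0.001]
contact_force: [-1.2, 0.5, -0.7]
opening: 50.0
gripper_force: 0.0
```

```bash
python3 - <<'E'
from h import *
o=manip.get_obs(); print(o["tool_pos"],o["contact_force"],o["opening"],o["gripper_force"])
snap("wrist","w2.png",1); snap("top","t2.png",1)
np.save("w2.npy",np.array([0])); import pickle; pickle.dump(cam("wrist"),open("w2.pkl","wb"))
E
```

```text
[556.81 203.54 265.67] [-1.16  0.46 -0.66] 50.03145947164303 0.0
```

View pics/w2.png

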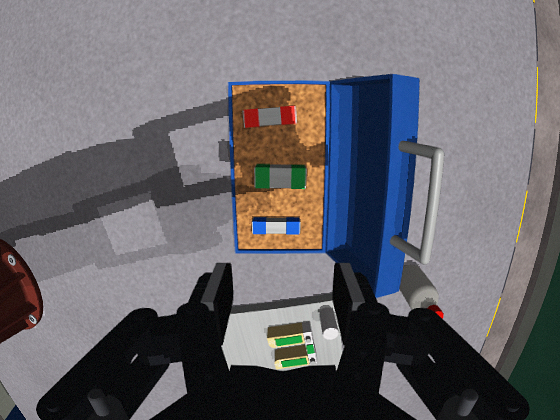

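The lid is open and leaning back, with the handle at (425,205). All three spacers are on the bed: red at (270,116), green at (280,177), blue at (276,226). I'll get their poses by colour segmentation.

```bash
cat >> h.py <<'E'
S=dict(red=20,green=24,blue=16)
def spacers(f,c,roi,names=("red","green","blue"),zb=20,cam_n="wrist"):
    im=cv2.imread(f); h=cv2.cvtColor(im,cv2.COLOR_BGR2HSV); out={}
    for n in names:
        m={"red":cv2.inRange(h,(0,150,40),(4,255,255))|cv2.inRange(h,(174,150,40),(180,255,255)),"green":cv2.inRange(h,(50,120,30),(80,255,255)),"blue":cv2.inRange(h,(105,130,60),(120,255,255))}[n]
        k=np.zeros_like(m); x0,y0,x1,y1=roi; k[y0:y1,x0:x1]=255; m&=k
        m=cv2.morphologyEx(m,cv2.MORPH_OPEN,np.ones((3,3)))
        l,lab,st,_=cv2.connectedComponentsWithStats(m)
        b=[i for i in range(1,l) if st[i,4]>40]
        q=np.argwhere(np.isin(lab,b))[:,::-1]
        w=np.array([on_z(cam_n,u,v,zb+S[n],c)[:2] for u,v in q])
        (cx,cy),(a,bb),an=cv2.minAreaRect(w.astype(np.float32))
        if a<bb: an+=90
        an=(an+90)%180-90
        out[n]=(cx,cy,an); print(n,len(b),np.round([cx,cy,max(a,bb),min(a,bb),an],1))
    return out
E
python3 - <<'E'
from h import *
import pickle; c=pickle.load(open("w2.pkl","rb"))
spacers("pics/raw_w2.png",c,(238,90,322,246))
for n,P in dict(c1=(230,82),c2=(329,82),c3=(325,252),c4=(237,252)).items(): print(n,on_z("wrist",*P,25,c))
E
```

```text
red 2 [531.4 275.3  55.3  20.1   4.2]
green 2 [543.1 207.9  55.9  27.1  -1.5]
blue 2 [537.6 143.2  55.   15.6   0.3]
c1 [485.79 316.02  25.  ]
c2 [599.27 315.66  25.  ]
c3 [601.1  104.52  25.  ]
c4 [487.1  103.89  25.  ]
```

```bash
cat >> h.py <<'E'
def avg(n=8):
    P=[];q=[]
    for _ in range(n):
        o=manip.get_obs(); P.append(o["tool_pos"]); q.append(o["orientation"]); manip.grab_frame("side")
    print("std",np.std(P,0)); return np.mean(P,0),R.from_quat(np.array(q)).mean()
E
python3 - <<'E'
from h import *
print(manip.get_obs()["qpos"])
p,r=avg(6); print(p,r.as_quat())
plan([((490,207,230),down(np.pi/2))],p,r)
E
```

```text
[ 0.24  0.12  1.67 -0.    1.37  0.23]
std [3.4  0.37 1.76]
[554.61 204.05 264.3 ] [ 0.71  0.71 -0.   -0.  ]
[-0.001, -0.0, -0.5, 0.01, -0.215, 0.115]
[-0.001, -0.0, -0.5, 0.116, -0.181, 0.115]
[-0.001, -0.0, -0.5, 0.192, -0.099, 0.114]
  -> [490.01 207.05 229.99] [0. 1.]
```

move_arm(commands=[[[0, 0, -0.12, 0, -0.05, 0.03, 60], [0, 0, -0.24, 0, -0.1, 0.06, 60], [0, 0, -0.36, 0, -0.15, 0.09, 60], [0, 0, -0.48, 0, -0.2, 0.115, 60], [0, 0, -0.5, 0.01, -0.215, 0.115, 60]]])

```text
time_s: 7.27
tool_pos: [535.4, 205.5, 253.4]
orientation: [0.499, 0.867, -0.0, -0.0]
contact_force: [0.3, -0.0, -0.5]
opening: 59.8
gripper_force: 0.0
```

move_arm(commands=[[[0, 0, -0.12, 0.03, -0.05, 0.03, 60], [0, 0, -0.24, 0.06, -0.09, 0.06, 60], [0, 0, -0.36, 0.09, -0.14, 0.09, 60], [0, 0, -0.48, 0.11, -0.18, 0.115, 60], [0, 0, -0.5, 0.116, -0.18, 0.115, 60]]])

```text
time_s: 7.68
tool_pos: [513.7, 206.8, 242.1]
orientation: [0.259, 0.966, -0.0, -0.0]
contact_force: [-0.5, 0.1, -0.4]
opening: 60.2
gripper_force: 0.0
```

move_arm(commands=[[[0, 0, -0.12, 0.05, -0.03, 0.03, 60], [0, 0, -0.24, 0.1, -0.05, 0.06, 60], [0, 0, -0.36, 0.15, -0.08, 0.09, 60], [0, 0, -0.48, 0.19, -0.1, 0.115, 60], [0, 0, -0.5, 0.19, -0.1, 0.115, 60]]])

```text
time_s: 8.1
tool_pos: [492.2, 207.7, 230.6]
orientation: [0.0, 1.0, -0.0, -0.0]
contact_force: [-0.1, 0.8, -0.6]
opening: 60.3
gripper_force: 0.0
```

```bash
python3 - <<'E'
from h import *
p,r=avg(8); print(p,r.as_quat(),r.as_matrix()[:2,1])
P=[];c0=[]
for i in range(3):
    c=cam("wrist"); print(manip.get_obs()["tool_pos"],c[1]); snap("wrist",f"w3{i}.png"); c0.append(c); spacers(f"pics/raw_w3{i}.png",c,(0,0,559,300))
import pickle; pickle.dump(c0,open("w3.pkl","wb"))
E
```

```text
std [0.28 0.03 0.23]
[492.84 207.74 231.15] [0. 1. 0. 0.] [0. 1.]
[492.53 207.69 231.04] [411.87 208.01 373.91]
red 4 [562.7  33.3 506.8  57.2 -85.4]
green 5 [565.7  67.7 305.9  57.1 -85.3]
blue 5 [532.4 320.8 450.6 184.6 -75.5]
[492.42 207.66 230.96] [411.77 207.97 373.85]
red 4 [562.9  33.4 506.7  56.8 -85.4]
green 5 [565.5  67.7 305.7  58.3 -85.5]
blue 5 [532.2 320.8 450.5 184.5 -75.5]
[492.32 207.67 230.91] [411.69 207.95 373.8 ]
red 4 [562.9  33.4 506.6  56.9 -85.4]
green 5 [565.9  67.8 305.7  57.1 -85.5]
blue 5 [532.  321.2 451.3 184.3 -75.4]
```

View pics/w32.png

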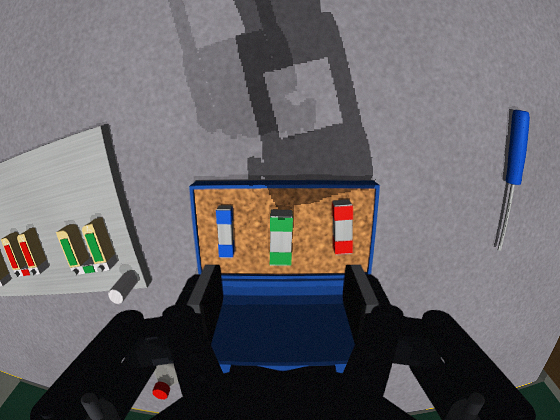

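```bash
python3 - <<'E'
from h import *
import pickle; c=pickle.load(open("w3.pkl","rb"))[2]
spacers("pics/raw_w32.png",c,(203,192,368,270))
for n,P in dict(nl=(192,184),nr=(378,184),fl=(200,274),fr=(371,275)).items(): print(n,on_z("wrist",*P,25,c))
for n,z,P in (("red",40,[(335,201),(352,201),(351,253),(336,254)]),("green",44,[(270,211),(293,211),(292,264),(270,265)]),("blue",36,[(217,206),(232,206),(233,256),(219,257)])):
    w=np.array([on_z("wrist",*p,z,c)[:2] for p in P]); print(n,w.mean(0),w.tolist())
E
```

```text
red 2 [543.4 274.7  56.8  22.1   4.2]
green 2 [555.1 205.9  55.8  24.   -0.9]
blue 2 [549.  141.7  56.9  17.2  -1.6]
nl [493.36 105.7   25.  ]
nr [493.66 316.11  25.  ]
fl [608.31 104.53  25.  ]
fr [610.48 318.97  25.  ]
red [540.9  275.92] [[509.5309033661107, 264.5082562183365], [509.4800682089917, 283.34314794145837], [571.8170534839406, 286.6970132878421], [572.7555789540761, 269.11326851620265]]
green [551.53 206.4 ] [[519.4545859842424, 194.5106529407987], [519.5014606925502, 219.0608260175755], [582.953921086983, 218.55396518292284], [584.2092875381983, 193.48606461115625]]
blue [546.96 142.97] [[516.136031768159, 135.66770539133685], [516.2098073427071, 152.50695446939687], [576.9717986412238, 150.23458030965725], [578.531483284922, 133.46659060867634]]
```

```bash
python3 - <<'E'
from h import *
p,r=avg(4);print(p)
plan([((536,206.3,130),down(np.radians(89.1))),((536,206.3,60),down(np.radians(89.1)))],p,r)
E
```

```text
std [0.05 0.01 0.02]
[492.18 207.66 230.82]
[-0.0, 0.0, 0.007, -0.219, -0.007, 0.504]
[-0.0, 0.0, 0.007, -0.219, -0.005, 0.504]
  -> [535.98 206.26 130.02] [0.02 1.  ]
[-0.0, 0.0, 0.0, -0.0, 0.0, 0.7]
  -> [535.98 206.26  60.02] [0.02 1.  ]
```

move_arm(commands=[[[0, 0, 0.014, -0.15, -0.01, 0.33, 50], [0, 0, 0.014, -0.3, -0.01, 0.66, 50], [0, 0, 0.014, -0.44, -0.012, 1.0, 50], [0, 0, 0.014, -0.44, -0.012, 1.0, 50], [0, 0, 0.014, -0.44, -0.012, 1.0, 50]]])

```text
time_s: 9.27
tool_pos: [533.9, 205.8, 127.8]
orientation: [0.008, 1.0, -0.001, -0.004]
contact_force: [-0.1, -0.3, 1.1]
opening: 50.3
gripper_force: 0.0
```

move_arm(commands=[[[0, 0, 0, 0, 0, 0.25, 50], [0, 0, 0, 0, 0, 0.5, 50], [0, 0, 0, 0, 0, 0.7, 50], [0, 0, 0, 0, 0, 0.7, 50], [0, 0, 0, 0, 0, 0.7, 50]]])

```text
time_s: 9.68
tool_pos: [536.3, 206.8, 62.4]
orientation: [0.007, 1.0, 0.0, 0.0]
contact_force: [0.5, -0.7, -0.7]
opening: 50.0
gripper_force: 0.0
```

move_arm(commands=[[[0, 0, 0, 0, 0, 0, 50], [0, 0, 0, 0, 0, 0, 50], [0, 0, 0, 0, 0, 0, 50], [0, 0, 0, 0, 0, 0, 50], [0, 0, 0, 0, 0, 0, 50]]])

```text
time_s: 10.1
tool_pos: [536.8, 206.6, 61.8]
orientation: [0.008, 1.0, 0.0, 0.001]
contact_force: [0.8, 0.1, -0.1]
opening: 49.8
gripper_force: 0.0
```

```bash
python3 - <<'E'
from h import *
p,r=avg(4);print(p)
c=cam("wrist"); snap("wrist","w4.png")
spacers("pics/raw_w4.png",c,(160,100,400,400),("green",))
plan([((536,206.3,22),down(np.radians(89.1)))],p,r)
E
```

```text
std [0.22 0.06 0.32]
[536.45 206.53  61.36]
green 2 [554.9 205.5  57.2  24.5  -1.1]
[0.0, 0.001, 0.001, 0.005, -0.002, 0.394]
  -> [535.97 206.35  21.96] [0.02 1.  ]
```

move_arm(commands=[[[0, 0, 0, 0, 0, 0.2, 50], [0, 0, 0, 0, 0, 0.39, 50], [0, 0, 0, 0, 0, 0.39, 50], [0, 0, 0, 0, 0, 0.39, 50], [0, 0, 0, 0, 0, 0.39, 40]]])

```text
time_s: 10.77
tool_pos: [536.5, 206.5, 22.3]
orientation: [0.008, 1.0, 0.0, 0.0]
contact_force: [1.1, 0.8, 0.7]
opening: 40.3
gripper_force: 0.0
```

move_arm(commands=[[[0, 0, 0, 0, 0, 0, 15], [0, 0, 0, 0, 0, 0, 15], [0, 0, 0, 0, 0, 0, 15], [0, 0, 0, 0, 0, 0, 15], [0, 0, 0, 0, 0, 0, 15]]], force=70)

```text
time_s: 11.18
tool_pos: [537.5, 206.7, 23.5]
orientation: [0.008, 1.0, 0.0, 0.001]
contact_force: [-0.6, -1.5, 6.2]
opening: 22.4
gripper_force: 70.7
```

move_arm(commands=[[[0, 0, 0, 0, 0, -0.15, 15], [0, 0, 0, 0, 0, -0.3, 15], [0, 0, 0, 0, 0, -0.5, 15], [0, 0, 0, 0, 0, -0.6, 15], [0, 0, 0, 0, 0, -0.6, 15]]])

```text
time_s: 11.6
tool_pos: [538.0, 207.0, 84.1]
orientation: [0.008, 1.0, 0.001, 0.002]
contact_force: [0.5, 0.5, -3.3]
opening: 22.6
gripper_force: 69.7
```

```bash
python3 - <<'E'
from h import *
o=manip.get_obs();print(o["tool_pos"],o["contact_force"],o["opening"],o["gripper_force"])
p,r=avg(4)
c=cam("wrist"); snap("wrist","w5.png")
spacers("pics/raw_w5.png",c,(160,100,400,400),("green",),zb=20+p[2]-22)
print(p)
# refined gap geometry from top + colours
im=cv2.imread("pics/raw_top0.png"); h=cv2.cvtColor(im,cv2.COLOR_BGR2HSV); ct=cam("top")
for n,lo,hi in(("green",(50,80,60),(80,255,255)),("red",(0,110,60),(6,255,255)),("blue",(105,100,60),(122,255,255))):
    m=cv2.inRange(h,lo,hi); m[:,:262]=0;m[:,385:]=0;m[:195]=0;m[245:]=0
    if n=="red": m|=0
    l,lab,st,ce=cv2.connectedComponentsWithStats(m,connectivity=4)
    for i in range(1,l):
        if st[i,4]>8:
            q=np.argwhere(lab==i)[:,::-1]; w=np.array([on_z("top",u,v,46,ct)[:2] for u,v in q]); k=cv2.minAreaRect(w.astype(np.float32)); print(n,st[i,4],w.mean(0),k[1],k[2])
plan([((p[0],p[1],90),down(np.radians(89.1))),((450,-40,90),down(np.radians(99.3)))],p,r)
E
```

```text
[537.95 207.02  84.12] [ 0.54  0.48 -3.32] 22.589483039539708 69.71520066261292
std [1.11 0.31 1.35]
green 2 [549.7 206.3  55.8  23.7  -2.5]
[536.44 206.59  82.19]
green 13 [597.01 -47.87] (12.73087215423584, 6.376830577850342) 89.63174438476562
green 38 [573.87 -75.32] (33.45170974731445, 10.976550102233887) 8.971345901489258
green 37 [565.21 -29.91] (33.444419860839844, 10.447105407714844) 9.061840057373047
red 13 [ 612.62 -177.57] (12.762139320373535, 6.386767387390137) 89.63330841064453
red 42 [ 589.64 -202.87] (33.65156936645508, 11.874244689941406) 10.50029468536377
red 42 [ 582.32 -161.34] (35.059417724609375, 11.5133056640625) 8.756041526794434
blue 14 [ 645.04 -283.28] (7.063839912414551, 15.25049114227295) 18.070146560668945
blue 38 [ 620.56 -306.49] (33.68751907348633, 10.649195671081543) 10.20529556274414
blue 39 [ 614.75 -268.84] (33.14020919799805, 11.078028678894043) 6.110833168029785
[0.0, 0.001, 0.001, -0.0, 0.0, -0.078]
  -> [536.43 206.59  89.99] [0.02 1.  ]
[0.0, 0.0, -0.057, 0.275, -0.826, -0.0]
[0.0, 0.0, -0.057, 0.324, -0.809, -0.001]
[0.0, 0.0, -0.056, 0.371, -0.788, -0.0]
  -> [449.97 -40.    89.97] [-0.16  0.99]
```

```bash
python3 - <<'E'
from h import *
p,r=avg(2);print(p)
plan([((500,70,150),down(np.radians(99.5)))],p,r)
E
```

```text
std [0.05 0.   0.03]
[534.72 206.1   80.06]
[-0.0, -0.002, -0.086, 0.164, -0.683, -0.349]
[-0.001, -0.001, -0.087, 0.225, -0.666, -0.349]
  -> [499.99  70.01 150.03] [-0.17  0.99]
```

move_arm(commands=[[[0, 0, -0.02, 0.04, -0.17, -0.09, 15], [0, 0, -0.04, 0.08, -0.34, -0.18, 15], [0, 0, -0.06, 0.12, -0.51, -0.26, 15], [0, 0, -0.087, 0.164, -0.68, -0.35, 15], [0, 0, -0.087, 0.164, -0.68, -0.35, 15]]])

```text
time_s: 12.37
tool_pos: [518.7, 136.4, 117.7]
orientation: [-0.038, 0.999, -0.001, 0.0]
contact_force: [0.9, 0.9, -3.5]
opening: 22.7
gripper_force: 69.9
```

move_arm(commands=[[[0, 0, -0.02, 0.06, -0.17, -0.09, 15], [0, 0, -0.04, 0.12, -0.34, -0.18, 15], [0, 0, -0.06, 0.17, -0.51, -0.26, 15], [0, 0, -0.087, 0.225, -0.67, -0.35, 15], [0, 0, -0.087, 0.225, -0.67, -0.35, 15]]])

```text
time_s: 12.78
tool_pos: [501.9, 68.3, 152.9]
orientation: [-0.083, 0.997, -0.001, 0.001]
contact_force: [0.1, -0.6, -2.6]
opening: 22.6
gripper_force: 70.0
```

move_arm(commands=[[[0, 0, 0, 0, 0, 0, 15], [0, 0, 0, 0, 0, 0, 15], [0, 0, 0, 0, 0, 0, 15], [0, 0, 0, 0, 0, 0, 15], [0, 0, 0, 0, 0, 0, 15]]])

```text
time_s: 13.2
tool_pos: [501.1, 70.9, 151.2]
orientation: [-0.084, 0.996, 0.0, -0.001]
contact_force: [-0.1, 0.2, -3.7]
opening: 23.1
gripper_force: 45.7
```

```bash
python3 - <<'E'
from h import *
import pickle
p,r=avg(4);print(p,np.degrees(np.arctan2(*r.as_matrix()[[1,0],1])))
c=cam("wrist"); pickle.dump(c,open("w6.pkl","wb")); snap("wrist","w6.png",1.4)
o=manip.get_obs();print(o["opening"],o["gripper_force"])
h=cv2.cvtColor(cv2.imread("pics/raw_w6.png"),cv2.COLOR_BGR2HSV)
for n,rg in(("green",[((50,100,30),(80,255,255))]),("red",[((0,130,40),(5,255,255)),((174,130,40),(180,255,255))]),("blue",[((105,120,60),(122,255,255))])):
    m=sum(cv2.inRange(h,*x) for x in rg).astype(np.uint8)
    l,lab,st,ce=cv2.connectedComponentsWithStats(m,connectivity=4)
    for i in range(1,l):
        if st[i,4]>25:
            q=np.argwhere(lab==i)[:,::-1]; w=np.array([on_z("wrist",u,v,46,c)[:2] for u,v in q]); k=cv2.minAreaRect(w.astype(np.float32)); print(n,st[i,4],ce[i],w.mean(0),k[0],k[1],k[2])
E
```

```text
std [0.08 0.12 0.14]
[501.17  70.69 151.35] 99.6119005207836
22.56046302881474 73.83277416229248
green 460 [117.2  258.77] [574.14 -74.46] (574.7465209960938, -74.29515075683594) (37.93111801147461, 14.328824996948242) 11.169837951660156
green 537 [161.08 260.13] [565.78 -29.06] (566.0397338867188, -29.074859619140625) (38.30124282836914, 14.275818824768066) 10.95997428894043
green 1593 [282.36 291.81] [577.1   83.28] (577.7967529296875, 82.7315444946289) (33.19476318359375, 49.07463073730469) 8.357793807983398
green 156 [144.28 286.48] [598.13 -46.5 ] (598.1888427734375, -46.529380798339844) (10.060112953186035, 18.29157066345215) 13.436073303222656
green 1025 [281.85 358.01] [658.72  96.49] (660.4338989257812, 96.70465087890625) (32.735660552978516, 49.981964111328125) 9.495016098022461
green 1764 [ 26.01 403.91] [ 930.97 -318.61] (942.2188110351562, -358.22015380859375) (107.08935546875, 306.8160095214844) 33.63104248046875
red 255 [ 22.25 246.99] [ 589.54 -202.72] (589.5692138671875, -202.78147888183594) (37.9976921081543, 14.368535995483398) 9.671280860900879
red 318 [ 48.25 248
[... 372 characters left out ...]
344498634338379
red 335 [461.59 293.85] [558.83 265.17] (558.8360595703125, 264.35693359375) (39.22176742553711, 19.61080551147461) 76.39103698730469
blue 1991 [423.66 270.06] [543.09 220.88] (560.71435546875, 206.6422882080078) (144.23728942871094, 217.54751586914062) 0.09193282574415207
blue 301 [355.81 248.6 ] [524.76 138.16] (524.7410888671875, 138.23828125) (16.585891723632812, 15.431961059570312) 88.44679260253906
blue 207 [346.17 287.02] [563.35 139.3 ] (564.291259765625, 138.17596435546875) (15.398225784301758, 16.157611846923828) 0.7022544145584106
blue 28 [310.14 341.93] [631.84 120.44] (631.1138305664062, 119.05687713623047) (13.488565444946289, 6.07021427154541) 51.29533004760742
```

View pics/w6.png

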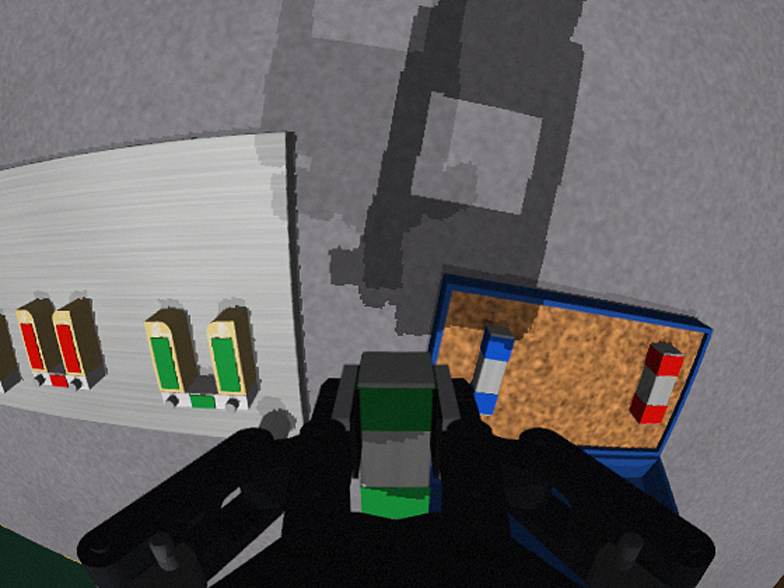

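```bash
python3 - <<'E'
from h import *
import pickle; c=pickle.load(open("w6.pkl","rb"))
m=np.array([570,-51.8]); a=np.radians(10.4); ex=np.array([np.cos(a),np.sin(a)])
for P in((163,318),(224,319),(178,391),(240,393),(160,339),(221,336)):
    w=on_z("wrist",P[0]/1.4,P[1]/1.4,46,c)[:2]; print(P,w,(w-m)@ex)
# spacer in hand: corners of tail top edge & far top, z top = tip+? 
p=np.array([501.17,70.69,151.35]); zt=20+24+(p[2]-22.3)
for P in((362,388),(431,388),(360,487),(431,487),(360,352),(433,354)):
    w=on_z("wrist",P[0]/1.4,P[1]/1.4,zt,c)[:2]; print(P,w,R.from_euler('z',-9.6,degrees=True).apply([*(w-p[:2]),0]))
E
```

```text
(163, 318) [541.56 -73.94] -31.972634175310354
(224, 319) [534.33 -30.69] -31.276341464617666
(178, 391) [594.32 -64.68] 21.592229066760474
(240, 393) [585.15 -18.73] 20.873804263432724
(160, 339) [557.07 -76.74] -17.216070806867002
(221, 336) [546.21 -32.41] -19.898323873589188
(362, 388) [492.04  58.65] [-11.01 -10.34   0.  ]
(431, 388) [488.54  79.47] [-10.99  10.77   0.  ]
(360, 487) [532.69  63.27] [ 29.84 -12.57   0.  ]
(431, 487) [528.56  87.83] [29.86 12.33  0.  ]
(360, 352) [480.01  56.4 ] [-23.25 -10.56   0.  ]
(433, 354) [477.08  77.76] [-22.58  10.99   0.  ]
```

```bash
python3 - <<'E'
from h import *
p,r=avg(2);print(p)
plan([((482.4,-68,80),down(np.radians(100.4))),((482.4,-68,35),down(np.radians(100.4)))],p,r)
E
```

```text
std [0.01 0.05 0.04]
[501.33  70.35 151.71]
[0.0, -0.0, -0.007, 0.208, -0.666, 0.359]
[0.0, -0.0, -0.007, 0.214, -0.665, 0.358]
  -> [482.38 -67.99  80.01] [-0.18  0.98]
[0.0, -0.0, 0.0, -0.0, -0.0, 0.45]
  -> [482.38 -67.99  35.01] [-0.18  0.98]
```

move_arm(commands=[[[0, 0, 0, 0.05, -0.17, 0.09, 15], [0, 0, 0, 0.1, -0.34, 0.18, 15], [0, 0, -0.007, 0.15, -0.5, 0.27, 15], [0, 0, -0.007, 0.208, -0.666, 0.36, 15], [0, 0, -0.007, 0.208, -0.666, 0.36, 15]]])

```text
time_s: 13.97
tool_pos: [489.9, -1.2, 113.9]
orientation: [-0.086, 0.996, -0.0, -0.002]
contact_force: [-0.7, 1.5, -3.8]
opening: 22.3
gripper_force: 74.0
```

move_arm(commands=[[[0, 0, 0, 0.05, -0.17, 0.09, 15], [0, 0, 0, 0.1, -0.34, 0.18, 15], [0, 0, -0.007, 0.15, -0.5, 0.27, 15], [0, 0, -0.007, 0.214, -0.665, 0.358, 15], [0, 0, -0.007, 0.214, -0.665, 0.358, 15]]])

```text
time_s: 14.38
tool_pos: [481.1, -69.9, 78.7]
orientation: [-0.09, 0.996, -0.0, -0.001]
contact_force: [-0.7, -0.5, -3.7]
opening: 22.2
gripper_force: 74.0
```

move_arm(commands=[[[0, 0, 0, 0, 0, 0.2, 15], [0, 0, 0, 0, 0, 0.45, 15], [0, 0, 0, 0, 0, 0.45, 15], [0, 0, 0, 0, 0, 0.45, 15], [0, 0, 0, 0, 0, 0.45, 15]]])

```text
time_s: 14.8
tool_pos: [483.3, -67.9, 36.0]
orientation: [-0.091, 0.996, -0.0, 0.001]
contact_force: [0.3, -0.0, -3.4]
opening: 22.6
gripper_force: 73.9
```

move_arm(commands=[[[0, 0, 0, 0, 0, 0, 15], [0, 0, 0, 0, 0, 0, 15], [0, 0, 0, 0, 0, 0, 15], [0, 0, 0, 0, 0, 0, 15], [0, 0, 0, 0, 0, 0, 15]]])

```text
time_s: 15.22
tool_pos: [482.8, -68.2, 35.5]
orientation: [-0.091, 0.996, -0.0, 0.0]
contact_force: [-0.6, 0.3, -3.5]
opening: 22.8
gripper_force: 73.9
```

```bash
cat >> h.py <<'E'
def gap(n,ang,Mid):
    a=np.radians(ang); ex=np.array([np.cos(a),np.sin(a)]); return np.array(Mid)-31*ex,ex,np.array([-ex[1],ex[0]])
def rel(n,ang,Mid):
    p,r=avg(4); m,ex,ey=gap(n,ang,Mid); d=p[:2]-m; o=manip.get_obs()
    print("TCP",p,"yaw",np.degrees(np.arctan2(*r.as_matrix()[[1,0],1]))-90,"tool z",r.as_matrix()[:,2],"| from mouth: along",d@ex,"lateral",d@ey,"| open",o["opening"],o["gripper_force"],"F",o["contact_force"])
E
python3 - <<'E'
from h import *
rel("green",10.4,(570,-51.8))
snap("wrist","w7.png",1.4)
E
```

```text
std [0.14 0.02 0.16]
TCP [482.56 -68.19  35.29] yaw 10.412052070003298 tool z [ 0. -0. -1.] | from mouth: along -57.96563648829247 lateral -0.3311478248443236 | open 22.566645836013848 73.93071413040161 F [ 0.34 -0.72 -3.27]
```

View pics/w7.png

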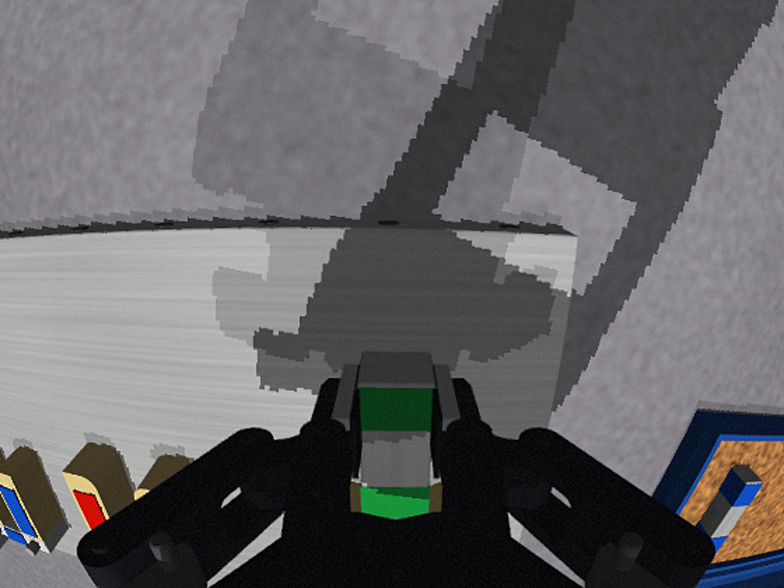

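The spacer still sits the same in the grip. The two cream halves show evenly on either side of its far end, at (354,495) and (437,495), so it is aligned. I'll lower it and push it in.

move_arm(commands=[[[0, 0, 0, 0, 0, 0.05, 15], [0, 0, 0, 0, 0, 0.105, 15], [0, 0, 0, 0, 0, 0.105, 15], [0, 0, 0, 0, 0, 0.105, 15], [0, 0, 0, 0, 0, 0.105, 15]]])

```text
time_s: 15.88
tool_pos: [481.9, -68.0, 24.1]
orientation: [-0.091, 0.996, 0.0, -0.001]
contact_force: [-0.5, -0.3, -3.6]
opening: 22.4
gripper_force: 74.3
```

move_arm(commands=[[[0, 0, 0, -0.04, 0, 0, 15], [0, 0, 0, -0.08, 0, 0, 15], [0, 0, 0, -0.12, 0, 0, 15], [0, 0, 0, -0.16, 0, 0, 15], [0, 0, 0, -0.2, 0, 0, 15]]])

```text
time_s: 16.3
tool_pos: [502.7, -64.4, 24.6]
orientation: [-0.091, 0.996, -0.0, 0.0]
contact_force: [-0.5, -0.3, -3.6]
opening: 22.4
gripper_force: 74.2
```

```bash
python3 - <<'E'
from h import *
rel("green",10.4,(570,-51.8))
E
```

```text
std [0.35 0.06 0.08]
TCP [502.91 -64.38  24.65] yaw 10.429564538869272 tool z [ 0.  0. -1.] | from mouth: along -37.25918869776048 lateral -0.2637653116849832 | open 22.307817367257158 74.03668284416199 F [ 0.45 -0.66 -3.38]
```

move_arm(commands=[[[0, 0, 0, -0.05, 0, 0, 15], [0, 0, 0, -0.1, 0, 0, 15], [0, 0, 0, -0.15, 0, 0, 15], [0, 0, 0, -0.2, 0, 0, 15], [0, 0, 0, -0.22, 0, 0, 15]]])

```text
time_s: 16.92
tool_pos: [524.5, -60.3, 24.6]
orientation: [-0.091, 0.996, 0.0, 0.0]
contact_force: [-1.3, 0.4, -3.4]
opening: 22.9
gripper_force: 74.0
```

```bash
python3 - <<'E'
from h import *
rel("green",10.4,(570,-51.8))
E
```

```text
std [0.15 0.03 0.01]
TCP [524.51 -60.33  24.57] yaw 10.42950699144977 tool z [ 0.  0. -1.] | from mouth: along -15.286418589375117 lateral -0.17484831805595627 | open 22.517684942255 74.01660203933716 F [ 0.43  1.21 -3.09]
```

move_arm(commands=[[[0, 0, 0, 0, 0, 0.005, 45], [0, 0, 0, 0, 0, 0.005, 45], [0, 0, 0, 0, 0, 0.005, 45], [0, 0, 0, 0, 0, 0.005, 45], [0, 0, 0, 0, 0, 0.005, 45]]])

```text
time_s: 17.53
tool_pos: [524.1, -60.8, 24.5]
orientation: [-0.091, 0.996, -0.0, 0.0]
contact_force: [0.4, -0.5, 0.5]
opening: 44.5
gripper_force: 0.0
```

move_arm(commands=[[[0, 0, 0, 0.1, 0, 0, 45], [0, 0, 0, 0.2, 0, 0, 45], [0, 0, 0, 0.34, 0, 0, 45], [0, 0, 0, 0.36, 0, -0.04, 0], [0, 0, 0, 0.36, 0, -0.04, 0]]], force=40)

```text
time_s: 17.95
tool_pos: [486.9, -67.1, 28.1]
orientation: [-0.09, 0.996, 0.0, -0.0]
contact_force: [0.9, -0.3, -0.4]
opening: 21.9
gripper_force: 0.0
```

move_arm(commands=[[[0, 0, 0, 0, 0, 0, 0], [0, 0, 0, 0, 0, 0, 0], [0, 0, 0, 0, 0, 0, 0], [0, 0, 0, 0, 0, 0, 0], [0, 0, 0, 0, 0, 0, 0]]])

```text
time_s: 18.37
tool_pos: [488.6, -67.0, 28.0]
orientation: [-0.091, 0.996, -0.0, 0.0]
contact_force: [-0.3, 0.3, -0.2]
opening: 0.5
gripper_force: 0.0
```

```bash
python3 - <<'E'
from h import *
rel("green",10.4,(570,-51.8))
E
```

```text
std [0.09 0.02 0.03]
TCP [488.5  -67.02  27.95] yaw 10.424022805356543 tool z [-0.  0. -1.] | from mouth: along -51.911839168345935 lateral -0.2520761903271288 | open 0.0010403144289964981 0.0 F [-0.5   0.19 -0.15]
```

move_arm(commands=[[[0, 0, 0, -0.06, 0, 0, 0], [0, 0, 0, -0.12, 0, 0, 0], [0, 0, 0, -0.18, 0, 0, 0], [0, 0, 0, -0.24, 0, 0, 0], [0, 0, 0, -0.28, 0, 0, 0]]])

```text
time_s: 18.98
tool_pos: [515.5, -61.9, 27.8]
orientation: [-0.091, 0.996, 0.0, -0.001]
contact_force: [-4.8, -0.8, 4.0]
opening: -0.0
gripper_force: 2.5
```

move_arm(commands=[[[0, 0, 0, -0.01, 0, 0, 0], [0, 0, 0, -0.02, 0, 0, 0], [0, 0, 0, -0.03, 0, 0, 0], [0, 0, 0, -0.03, 0, 0, 0], [0, 0, 0, -0.03, 0, 0, 0]]])

```text
time_s: 19.4
tool_pos: [518.1, -61.4, 27.8]
orientation: [-0.091, 0.996, 0.0, -0.001]
contact_force: [-4.5, -0.5, 2.4]
opening: -0.1
gripper_force: 2.2
```

```bash
python3 - <<'E'
from h import *
rel("green",10.4,(570,-51.8))
E
```

```text
std [0.02 0.01 0.01]
TCP [518.11 -61.42  27.81] yaw 10.420309151411914 tool z [-0.  0. -1.] | from mouth: along -21.771766441987868 lateral -0.09999049292321141 | open -0.19203747842639038 1.4427589438855648 F [-3.27 -0.72  0.92]
```

Sliding smoothly. I'll use small steps until the stop.

move_arm(commands=[[[0, 0, 0, -0.01, 0, 0, 0], [0, 0, 0, -0.02, 0, 0, 0], [0, 0, 0, -0.025, 0, 0, 0], [0, 0, 0, -0.025, 0, 0, 0]]])

```text
time_s: 19.93
tool_pos: [521.5, -60.9, 27.8]
orientation: [-0.091, 0.996, -0.0, 0.0]
contact_force: [-1.5, -0.2, -1.4]
opening: -0.1
gripper_force: 1.0
```

move_arm(commands=[[[0, 0, 0, -0.005, 0, 0, 0], [0, 0, 0, -0.01, 0, 0, 0], [0, 0, 0, -0.01, 0, 0, 0], [0, 0, 0, -0.01, 0, 0, 0]]])

```text
time_s: 20.27
tool_pos: [521.5, -60.9, 27.8]
orientation: [-0.091, 0.996, 0.0, -0.001]
contact_force: [-4.6, -1.3, 1.2]
opening: 0.0
gripper_force: 2.5
```

move_arm(commands=[[[0, 0, 0, -0.005, 0, 0, 0], [0, 0, 0, -0.01, 0, 0, 0], [0, 0, 0, -0.01, 0, 0, 0], [0, 0, 0, -0.01, 0, 0, 0]]])

```text
time_s: 20.6
tool_pos: [521.5, -60.9, 27.9]
orientation: [-0.091, 0.996, 0.0, -0.002]
contact_force: [-6.3, -1.8, 4.1]
opening: -0.0
gripper_force: 3.8
```

```bash
python3 - <<'E'
from h import *
rel("green",10.4,(570,-51.8))
E
```

```text
std [0.01 0.01 0.01]
TCP [521.53 -60.93  27.85] yaw 10.444652679029787 tool z [-0. -0. -1.] | from mouth: along -18.317217903062204 lateral -0.22821533589851392 | open 0.10826447844616006 3.807174414396286 F [-7.16 -3.07  3.91]
```

move_arm(commands=[[[0, 0, 0, -0.02, 0, 0, 0], [0, 0, 0, -0.04, 0, 0, 0], [0, 0, 0, -0.04, 0, 0, 0], [0, 0, 0, -0.04, 0, 0, 0], [0, 0, 0, -0.04, 0, 0, 0]]])

```text
time_s: 21.22
tool_pos: [521.5, -60.9, 27.8]
orientation: [-0.092, 0.996, 0.0, -0.007]
contact_force: [-17.7, -5.2, 14.1]
opening: -0.0
gripper_force: 9.2
```

move_arm(commands=[[[0, 0, 0, 0.1, 0, 0, 0], [0, 0, 0, 0.3, 0, 0, 0], [0, 0, 0, 0.5, 0, -0.2, 0], [0, 0, 0, 0.5, 0, -0.6, 20], [0, 0, 0, 0.5, 0, -1, 50]]])

```text
time_s: 21.63
tool_pos: [476.2, -68.3, 127.3]
orientation: [-0.09, 0.996, 0.001, -0.001]
contact_force: [1.6, 0.6, 0.5]
opening: 23.5
gripper_force: 0.0
```

```bash
python3 - <<'E'
from h import *
p,r=avg(4);print(p)
plan([((500,70,230),down(np.radians(90)))],p,r)
E
```

```text
std [3.65 0.95 4.05]
[482.38 -69.9  133.78]
[-0.002, 0.006, 0.087, -0.218, 0.67, -0.482]
[-0.001, 0.005, 0.086, -0.154, 0.688, -0.481]
  -> [500.03  70.01 229.99] [-0.  1.]
```

move_arm(commands=[[[0, 0, 0.02, -0.05, 0.17, -0.12, 50], [0, 0, 0.04, -0.1, 0.34, -0.24, 50], [0, 0, 0.06, -0.16, 0.5, -0.36, 50], [0, 0, 0.087, -0.218, 0.67, -0.48, 50], [0, 0, 0.087, -0.218, 0.67, -0.48, 50]]])

```text
time_s: 22.25
tool_pos: [489.1, 3.3, 177.1]
orientation: [-0.046, 0.999, 0.001, 0.002]
contact_force: [0.9, -0.1, -0.1]
opening: 50.1
gripper_force: 0.0
```

move_arm(commands=[[[0, 0, 0.02, -0.04, 0.17, -0.12, 50], [0, 0, 0.04, -0.08, 0.34, -0.24, 50], [0, 0, 0.06, -0.11, 0.5, -0.36, 50], [0, 0, 0.086, -0.154, 0.688, -0.48, 50], [0, 0, 0.086, -0.154, 0.688, -0.48, 50]]])

```text
time_s: 22.67
tool_pos: [498.0, 72.9, 225.0]
orientation: [-0.001, 1.0, 0.001, 0.002]
contact_force: [-1.4, -0.2, 0.6]
opening: 49.7
gripper_force: 0.0
```

move_arm(commands=[[[0, 0, 0, 0, 0.25, 0, 50], [0, 0, 0, 0, 0.5, 0, 50], [0, 0, 0, 0, 0.75, 0, 50], [0, 0, 0, 0, 1, 0, 50], [0, 0, 0, 0, 1, 0, 50]]])

```text
time_s: 23.08
tool_pos: [495.6, 173.2, 221.8]
orientation: [-0.002, 1.0, 0.001, -0.001]
contact_force: [0.3, 0.2, -0.1]
opening: 50.1
gripper_force: 0.0
```

move_arm(commands=[[[0, 0, 0, 0, 0, 0, 50], [0, 0, 0, 0, 0, 0, 50], [0, 0, 0, 0, 0, 0, 50], [0, 0, 0, 0, 0, 0, 50], [0, 0, 0, 0, 0, 0, 50]]])

```text
time_s: 23.5
tool_pos: [496.4, 169.8, 223.8]
orientation: [0.0, 1.0, -0.0, -0.0]
contact_force: [-0.2, 0.0, 0.5]
opening: 50.3
gripper_force: 0.0
```

```bash
python3 - <<'E'
from h import *
import pickle
p,r=avg(4);print(p)
c=cam("wrist"); pickle.dump(c,open("w8.pkl","wb")); snap("wrist","w8.png",1.4)
E
```

```text
std [0.02 0.18 0.11]
[496.48 170.07 223.97]
```

View pics/w8.png

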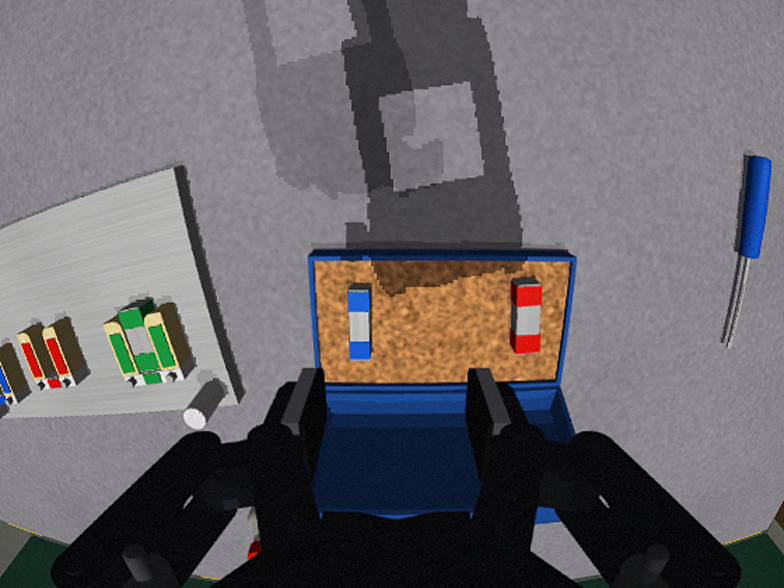

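Green is home, with its tail just outside the mouth at (133,318). Blue (359,323) and red (526,317) are still lying on the bed. I'll take red next.

```bash
python3 - <<'E'
from h import *
import pickle; c=pickle.load(open("w8.pkl","rb"))
spacers("pics/raw_w8.png",c,(226,188,404,270),("red","blue"))
p,r=avg(2);print(p)
plan([((525.5,274.5,130),down(np.radians(94.0))),((525.5,274.5,60),down(np.radians(94.)))],p,r)
h=cv2.cvtColor(cv2.imread("pics/raw_w8.png"),cv2.COLOR_BGR2HSV)
E
```

```text
red 2 [542.5 273.2  59.8  25.2   4.8]
blue 3 [558.9 223.3 186.5  57.2  83.5]
std [0.   0.05 0.01]
[496.43 170.6  224.12]
[0.0, 0.0, -0.033, -0.145, 0.519, 0.471]
[0.0, 0.0, -0.033, -0.164, 0.514, 0.47]
  -> [525.53 274.45 130.03] [-0.07  1.  ]
[0.0, 0.0, -0.0, 0.0, 0.0, 0.7]
  -> [525.54 274.45  60.03] [-0.07  1.  ]
```

move_arm(commands=[[[0, 0, -0.01, -0.04, 0.13, 0.12, 36], [0, 0, -0.02, -0.08, 0.26, 0.24, 36], [0, 0, -0.03, -0.11, 0.39, 0.35, 36], [0, 0, -0.033, -0.145, 0.52, 0.47, 36], [0, 0, -0.033, -0.145, 0.52, 0.47, 36]]])

```text
time_s: 24.27
tool_pos: [509.4, 224.0, 174.4]
orientation: [-0.018, 1.0, -0.0, -0.002]
contact_force: [-1.0, -0.2, -0.7]
opening: 35.9
gripper_force: 0.0
```

move_arm(commands=[[[0, 0, -0.01, -0.04, 0.13, 0.12, 36], [0, 0, -0.02, -0.08, 0.26, 0.24, 36], [0, 0, -0.03, -0.12, 0.39, 0.35, 36], [0, 0, -0.033, -0.164, 0.514, 0.47, 36], [0, 0, -0.033, -0.164, 0.514, 0.47, 36]]])

```text
time_s: 24.68
tool_pos: [524.4, 275.5, 128.1]
orientation: [-0.036, 0.999, -0.0, -0.002]
contact_force: [-0.4, -0.7, -0.3]
opening: 36.0
gripper_force: 0.0
```

move_arm(commands=[[[0, 0, 0, 0, 0, 0.25, 36], [0, 0, 0, 0, 0, 0.5, 36], [0, 0, 0, 0, 0, 0.7, 36], [0, 0, 0, 0, 0, 0.7, 36], [0, 0, 0, 0, 0, 0.7, 36]]])

```text
time_s: 25.1
tool_pos: [524.5, 273.7, 59.6]
orientation: [-0.035, 0.999, -0.001, -0.001]
contact_force: [0.5, -0.1, -0.3]
opening: 36.0
gripper_force: 0.0
```

```bash
python3 - <<'E'
from h import *
p,r=avg(8)
c=cam("wrist"); snap("wrist","w9.png")
spacers("pics/raw_w9.png",c,(200,100,370,400),("red",))
q=manip.get_obs()["tool_pos"]; print(q)
plan([((525.5,274.5,22),down(np.radians(94.2)))],q,R.from_quat(manip.get_obs()["orientation"]))
E
```

```text
std [0.84 0.48 0.89]
red 2 [543.1 275.7  56.9  20.3   4.4]
[525.87 274.93  60.85]
[0.0, 0.001, -0.003, 0.004, -0.004, 0.389]
  -> [525.54 274.52  21.95] [-0.07  1.  ]
```

move_arm(commands=[[[0, 0, 0, 0, 0, 0.2, 36], [0, 0, 0, 0, 0, 0.39, 36], [0, 0, 0, 0, 0, 0.39, 36], [0, 0, 0, 0, 0, 0.39, 36], [0, 0, 0, 0, 0, 0.39, 36]]])

```text
time_s: 25.97
tool_pos: [525.2, 274.7, 21.2]
orientation: [-0.035, 0.999, -0.0, -0.0]
contact_force: [0.5, 0.2, 0.8]
opening: 35.9
gripper_force: 0.0
```

move_arm(commands=[[[0, 0, 0, 0, 0, 0, 12], [0, 0, 0, 0, 0, 0, 12], [0, 0, 0, 0, 0, 0, 12], [0, 0, 0, 0, 0, 0, 12], [0, 0, 0, 0, 0, 0, 12]]], force=70)

```text
time_s: 26.38
tool_pos: [525.7, 274.8, 21.7]
orientation: [-0.035, 0.999, 0.0, 0.0]
contact_force: [-1.4, -0.6, 5.0]
opening: 18.2
gripper_force: 70.8
```

move_arm(commands=[[[0, 0, 0, 0, 0, -0.15, 12], [0, 0, 0, 0, 0, -0.3, 12], [0, 0, 0, 0, 0, -0.5, 12], [0, 0, 0, 0, 0, -0.65, 12], [0, 0, 0, 0, 0, -0.65, 12]]])

```text
time_s: 26.8
tool_pos: [527.5, 275.6, 88.8]
orientation: [-0.035, 0.999, 0.001, 0.003]
contact_force: [1.1, 0.7, -1.5]
opening: 18.5
gripper_force: 70.1
```

```bash
python3 - <<'E'
from h import *
p,r=avg(8)
o=manip.get_obs(); q=o["tool_pos"]; print(q,o["opening"],o["gripper_force"],o["contact_force"])
m,ex,ey=gap("red",10.2,(585.9,-182.05)); print(m)
t=m-58*ex
plan([((t[0],t[1],87),down(np.radians(100.2))),((t[0],t[1],35),down(np.radians(100.2)))],q,R.from_quat(o["orientation"]))
E
```

```text
std [1.31 0.53 1.71]
[524.37 274.35  84.47] 18.504364722859414 70.09392142295837 [ 0.16 -0.28 -2.14]
[ 555.39 -187.54]
[-0.0, -0.0, -0.021, 0.118, -0.938, -0.004]
[-0.0, -0.001, -0.021, 0.138, -0.936, -0.004]
[-0.0, -0.0, -0.02, 0.159, -0.932, -0.004]
[-0.0, -0.001, -0.021, 0.178, -0.929, -0.004]
[-0.001, -0.001, -0.02, 0.199, -0.925, -0.005]
  -> [ 498.34 -197.84   87.01] [-0.18  0.98]
[0.0, 0.001, -0.0, 0.001, 0.0, 0.52]
  -> [ 498.26 -197.83   35.01] [-0.18  0.98]
```

move_arm(commands=[[[0, 0, 0, 0.03, -0.23, 0, 12], [0, 0, -0.01, 0.06, -0.47, 0, 12], [0, 0, -0.02, 0.09, -0.7, 0, 12], [0, 0, -0.021, 0.118, -0.938, -0.02, 12], [0, 0, -0.021, 0.118, -0.938, -0.02, 12]]])

```text
time_s: 27.62
tool_pos: [519.3, 176.8, 87.2]
orientation: [-0.045, 0.999, -0.001, -0.001]
contact_force: [0.4, 0.0, -2.9]
opening: 18.3
gripper_force: 70.0
```

move_arm(commands=[[[0, 0, 0, 0.03, -0.23, 0, 12], [0, 0, -0.01, 0.07, -0.47, 0, 12], [0, 0, -0.02, 0.1, -0.7, 0, 12], [0, 0, -0.021, 0.138, -0.936, 0, 12], [0, 0, -0.021, 0.138, -0.936, 0, 12]]])

```text
time_s: 28.03
tool_pos: [514.6, 82.9, 87.5]
orientation: [-0.056, 0.998, -0.001, -0.001]
contact_force: [0.2, 0.7, -2.7]
opening: 18.1
gripper_force: 70.0
```

move_arm(commands=[[[0, 0, 0, 0.04, -0.23, 0, 12], [0, 0, -0.01, 0.08, -0.47, 0, 12], [0, 0, -0.02, 0.12, -0.7, 0, 12], [0, 0, -0.02, 0.159, -0.932, 0, 12], [0, 0, -0.02, 0.159, -0.932, 0, 12]]])

```text
time_s: 28.45
tool_pos: [510.1, -11.1, 88.0]
orientation: [-0.066, 0.998, -0.001, 0.0]
contact_force: [-0.6, -1.3, -2.1]
opening: 18.2
gripper_force: 70.1
```

move_arm(commands=[[[0, 0, 0, 0.04, -0.23, 0, 12], [0, 0, -0.01, 0.09, -0.47, 0, 12], [0, 0, -0.02, 0.13, -0.7, 0, 12], [0, 0, -0.021, 0.178, -0.929, 0, 12], [0, 0, -0.021, 0.178, -0.929, 0, 12]]])

```text
time_s: 28.87
tool_pos: [505.4, -105.5, 88.2]
orientation: [-0.077, 0.997, -0.001, 0.001]
contact_force: [0.3, -0.1, -2.2]
opening: 18.2
gripper_force: 70.1
```

move_arm(commands=[[[0, 0, 0, 0.05, -0.23, 0, 12], [0, 0, -0.01, 0.1, -0.46, 0, 12], [0, 0, -0.02, 0.15, -0.7, 0, 12], [0, 0, -0.02, 0.199, -0.925, 0, 12], [0, 0, -0.02, 0.199, -0.925, 0, 12]]])

```text
time_s: 29.28
tool_pos: [500.5, -200.1, 88.4]
orientation: [-0.088, 0.996, -0.001, 0.001]
contact_force: [1.0, -0.3, -1.2]
opening: 18.7
gripper_force: 70.1
```

```bash
python3 - <<'E'
from h import *
avg(6); c=cam("wrist"); snap("wrist","w10.png",1.4); rel("red",10.2,(585.9,-182.05))
h=cv2.cvtColor(cv2.imread("pics/raw_w10.png"),cv2.COLOR_BGR2HSV)
for n,rg in(("red",[((0,130,40),(5,255,255)),((174,130,40),(180,255,255))]),("blue",[((105,120,60),(122,255,255))])):
    m=sum(cv2.inRange(h,*x) for x in rg).astype(np.uint8)
    l,lab,st,ce=cv2.connectedComponentsWithStats(m,connectivity=4)
    for i in range(1,l):
        if st[i,4]>25:
            q=np.argwhere(lab==i)[:,::-1]; w=np.array([on_z("wrist",u,v,46,c)[:2] for u,v in q]); k=cv2.minAreaRect(w.astype(np.float32)); print(n,st[i,4],ce[i],w.mean(0),k[0],k[1],k[2])
E
```

```text
std [0.46 1.54 0.32]
std [0.04 0.25 0.1 ]
TCP [ 499.4  -196.36   87.87] yaw 10.244787758803767 tool z [-0.  0. -1.] | from mouth: along -56.66313109837211 lateral 1.2322185629087405 | open 18.277776004446405 70.03754496574402 F [ 0.37 -0.3  -1.38]
red 1252 [282.4  289.41] [ 533.17 -189.61] (533.474365234375, -189.49281311035156) (23.02541160583496, 27.785274505615234) 9.986083984375
red 1364 [282.34 354.68] [ 592.02 -179.04] (586.88427734375, -179.84698486328125) (37.619319915771484, 42.86428451538086) 10.179508209228516
blue 858 [541.68 363.47] [604.38 115.53] (628.2274169921875, 138.54855346679688) (259.8461608886719, 52.455467224121094) 42.28163528442383
blue 129 [120.73 336.95] [ 607.88 -309.13] (609.4764404296875, -307.73675537109375) (14.387848854064941, 13.793967247009277) 7.215895652770996
blue 72 [168.35 355.1 ] [ 614.69 -267.65] (615.33203125, -268.24920654296875) (3.987748622894287, 21.475330352783203) 54.46103286743164
```

View pics/w10.png

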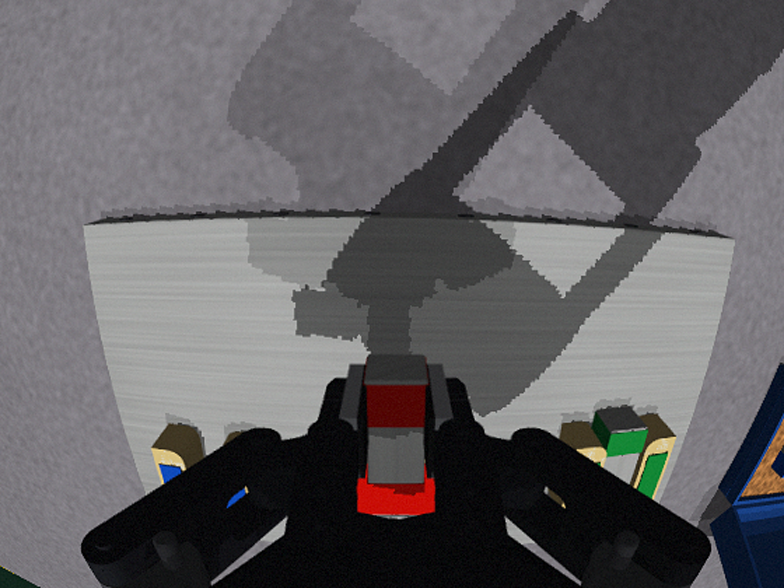

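Red is held square in the grip, and green's tail shows in its gap at right. I'll correct the 1 mm lateral error, then lower and insert.

move_arm(commands=[[[0, 0, 0, 0, -0.01, 0.2, 12], [0, 0, 0, 0, -0.01, 0.4, 12], [0, 0, 0, 0, -0.01, 0.55, 12], [0, 0, 0, 0, -0.01, 0.55, 12], [0, 0, 0, 0, -0.01, 0.55, 12]]])

```text
time_s: 30.25
tool_pos: [498.6, -197.8, 32.2]
orientation: [-0.089, 0.996, 0.001, -0.001]
contact_force: [0.6, 0.6, -2.8]
opening: 18.4
gripper_force: 70.0
```

move_arm(commands=[[[0, 0, 0, 0, 0, 0, 12], [0, 0, 0, 0, 0, 0, 12], [0, 0, 0, 0, 0, 0, 12], [0, 0, 0, 0, 0, 0, 12], [0, 0, 0, 0, 0, 0, 12]]])

```text
time_s: 30.67
tool_pos: [500.1, -198.7, 33.8]
orientation: [-0.089, 0.996, -0.0, 0.001]
contact_force: [-0.4, 0.4, -2.5]
opening: 18.4
gripper_force: 70.0
```

```bash
python3 - <<'E'
from h import *
rel("red",10.2,(585.9,-182.05))
E
```

```text
std [0.17 0.09 0.2 ]
TCP [ 499.86 -198.6    33.5 ] yaw 10.173650267029842 tool z [ 0. -0. -1.] | from mouth: along -56.6125609167901 lateral -1.049274967929518 | open 18.49180747789171 69.9647569656372 F [-0.21 -0.08 -2.63]
```

move_arm(commands=[[[0, 0, 0, 0, 0.01, 0.05, 12], [0, 0, 0, 0, 0.01, 0.1, 12], [0, 0, 0, 0, 0.01, 0.1, 12], [0, 0, 0, 0, 0.01, 0.1, 12], [0, 0, 0, 0, 0.01, 0.1, 12]]])

```text
time_s: 31.28
tool_pos: [499.0, -197.3, 22.6]
orientation: [-0.089, 0.996, 0.0, -0.0]
contact_force: [0.1, 0.3, -1.9]
opening: 18.4
gripper_force: 70.1
```

move_arm(commands=[[[0, 0, 0, -0.04, 0, 0, 12], [0, 0, 0, -0.08, 0, 0, 12], [0, 0, 0, -0.12, 0, 0, 12], [0, 0, 0, -0.16, 0, 0, 12], [0, 0, 0, -0.19, 0, 0, 12]]])

```text
time_s: 31.7
tool_pos: [518.5, -193.8, 23.0]
orientation: [-0.089, 0.996, 0.0, -0.0]
contact_force: [-0.1, 0.3, -1.4]
opening: 18.2
gripper_force: 70.1
```

```bash
python3 - <<'E'
from h import *
rel("red",10.2,(585.9,-182.05))
E
```

```text
std [0.17 0.04 0.01]
TCP [ 518.7  -193.79   23.02] yaw 10.197656238585566 tool z [ 0.  0. -1.] | from mouth: along -37.21445320879268 lateral 0.3410375111415285 | open 18.30850214244291 70.00982165336609 F [ 1.27  1.75 -3.28]
```

move_arm(commands=[[[0, 0, 0, -0.05, 0, 0, 12], [0, 0, 0, -0.1, 0, 0, 12], [0, 0, 0, -0.15, 0, 0, 12], [0, 0, 0, -0.2, 0, 0, 12], [0, 0, 0, -0.22, 0, 0, 12]]])

```text
time_s: 32.32
tool_pos: [540.4, -189.9, 23.0]
orientation: [-0.089, 0.996, 0.0, 0.0]
contact_force: [-1.2, 0.5, -2.5]
opening: 18.1
gripper_force: 70.0
```

```bash
python3 - <<'E'
from h import *
rel("red",10.2,(585.9,-182.05))
E
```

```text
std [0.09 0.02 0.02]
TCP [ 540.5  -189.92   23.01] yaw 10.19037186617129 tool z [ 0.  0. -1.] | from mouth: along -15.073433340802922 lateral 0.28982883870107046 | open 17.866846813629117 69.99610662460327 F [ 0.84  2.1  -2.55]
```

move_arm(commands=[[[0, 0, 0, 0, 0, 0, 45], [0, 0, 0, 0, 0, 0, 45], [0, 0, 0, 0, 0, 0, 45], [0, 0, 0, 0, 0, 0, 45], [0, 0, 0, 0, 0, 0, 45]]])

```text
time_s: 32.93
tool_pos: [540.1, -190.6, 23.5]
orientation: [-0.089, 0.996, -0.0, 0.0]
contact_force: [-0.2, -0.1, -0.2]
opening: 45.0
gripper_force: 0.0
```

move_arm(commands=[[[0, 0, 0, 0.1, 0, 0, 45], [0, 0, 0, 0.2, 0, 0, 45], [0, 0, 0, 0.34, 0, 0, 45], [0, 0, 0, 0.36, 0, -0.04, 0], [0, 0, 0, 0.36, 0, -0.04, 0]]], force=40)

```text
time_s: 33.35
tool_pos: [503.0, -196.7, 27.3]
orientation: [-0.088, 0.996, 0.0, -0.0]
contact_force: [0.9, 0.2, -0.2]
opening: 21.6
gripper_force: 0.0
```

move_arm(commands=[[[0, 0, 0, 0, 0, 0, 0], [0, 0, 0, 0, 0, 0, 0], [0, 0, 0, 0, 0, 0, 0], [0, 0, 0, 0, 0, 0, 0], [0, 0, 0, 0, 0, 0, 0]]])

```text
time_s: 33.77
tool_pos: [504.6, -196.5, 27.0]
orientation: [-0.089, 0.996, -0.0, 0.0]
contact_force: [-0.0, 0.2, 0.2]
opening: -0.2
gripper_force: 0.0
```

move_arm(commands=[[[0, 0, 0, -0.06, 0, 0, 0], [0, 0, 0, -0.12, 0, 0, 0], [0, 0, 0, -0.18, 0, 0, 0], [0, 0, 0, -0.24, 0, 0, 0], [0, 0, 0, -0.28, 0, 0, 0]]])

```text
time_s: 34.18
tool_pos: [532.4, -191.4, 26.9]
orientation: [-0.089, 0.996, 0.0, -0.0]
contact_force: [-2.6, 0.2, 2.5]
opening: 0.1
gripper_force: 1.6
```

move_arm(commands=[[[0, 0, 0, -0.01, 0, 0, 0], [0, 0, 0, -0.02, 0, 0, 0], [0, 0, 0, -0.03, 0, 0, 0], [0, 0, 0, -0.04, 0, 0, 0], [0, 0, 0, -0.05, 0, 0, 0]]])

```text
time_s: 34.6
tool_pos: [536.5, -190.6, 26.9]
orientation: [-0.089, 0.996, 0.0, -0.0]
contact_force: [-3.6, 0.4, 0.8]
opening: 0.1
gripper_force: 1.4
```

```bash
python3 - <<'E'
from h import *
rel("red",10.2,(585.9,-182.05))
E
```

```text
std [0.14 0.02 0.01]
TCP [ 536.7  -190.59   26.89] yaw 10.164585590473209 tool z [-0.  0. -1.] | from mouth: along -18.933209712943558 lateral 0.30569078672155686 | open -0.08300545800904914 0.9091557841747999 F [-1.86 -0.96  0.24]
```

move_arm(commands=[[[0, 0, 0, -0.005, 0, 0, 0], [0, 0, 0, -0.01, 0, 0, 0], [0, 0, 0, -0.015, 0, 0, 0], [0, 0, 0, -0.02, 0, 0, 0]]])

```text
time_s: 35.13
tool_pos: [537.2, -190.5, 26.9]
orientation: [-0.089, 0.996, 0.0, -0.002]
contact_force: [-7.8, -1.9, 5.0]
opening: -0.2
gripper_force: 3.9
```

move_arm(commands=[[[0, 0, 0, -0.01, 0, 0, 0], [0, 0, 0, -0.02, 0, 0, 0], [0, 0, 0, -0.02, 0, 0, 0], [0, 0, 0, -0.02, 0, 0, 0]]])

```text
time_s: 35.47
tool_pos: [537.2, -190.4, 26.9]
orientation: [-0.089, 0.996, 0.0, -0.004]
contact_force: [-12.5, -2.1, 8.1]
opening: -0.1
gripper_force: 6.0
```

```bash
python3 - <<'E'
from h import *
rel("red",10.2,(585.9,-182.05))
E
```

```text
std [0.01 0.01 0.01]
TCP [ 537.22 -190.45   26.88] yaw 10.24410655113121 tool z [-0.01  0.   -1.  ] | from mouth: along -18.4008912988651 lateral 0.3518725853793921 | open -0.00335034576193576 5.987822189927101 F [-12.87  -2.62   8.57]
```

move_arm(commands=[[[0, 0, 0, -0.02, 0, 0, 0], [0, 0, 0, -0.02, 0, 0, 0], [0, 0, 0, -0.02, 0, 0, 0], [0, 0, 0, -0.02, 0, 0, 0]]])

```text
time_s: 36.0
tool_pos: [537.3, -190.4, 26.9]
orientation: [-0.09, 0.996, 0.001, -0.006]
contact_force: [-16.0, -3.1, 12.5]
opening: -0.3
gripper_force: 8.6
```

move_arm(commands=[[[0, 0, 0, 0.1, 0, 0, 0], [0, 0, 0, 0.3, 0, 0, 0], [0, 0, 0, 0.5, 0, -0.2, 0], [0, 0, 0, 0.5, 0, -0.6, 20], [0, 0, 0, 0.5, 0, -1, 36]]])

```text
time_s: 36.42
tool_pos: [491.5, -197.6, 125.9]
orientation: [-0.088, 0.996, 0.001, -0.001]
contact_force: [1.0, -0.7, 0.7]
opening: 23.1
gripper_force: 0.0
```

```bash
python3 - <<'E'
from h import *
p,r=avg(4);print(p)
plan([((496,150,224),down(np.radians(90)))],p,r)
E
```

```text
std [3.34 1.66 4.22]
[ 497.16 -200.42  132.69]
[-0.001, 0.002, 0.042, -0.153, 0.861, -0.232]
[-0.001, 0.003, 0.042, -0.115, 0.868, -0.232]
[-0.002, 0.002, 0.042, -0.076, 0.872, -0.231]
[-0.001, 0.003, 0.043, -0.037, 0.875, -0.23]
  -> [495.98 150.   224.01] [0. 1.]
```

move_arm(commands=[[[0, 0, 0.01, -0.04, 0.22, -0.06, 36], [0, 0, 0.02, -0.08, 0.43, -0.12, 36], [0, 0, 0.03, -0.11, 0.65, -0.17, 36], [0, 0, 0.042, -0.153, 0.861, -0.232, 36], [0, 0, 0.042, -0.153, 0.861, -0.232, 36]]])

```text
time_s: 37.03
tool_pos: [493.0, -107.6, 149.3]
orientation: [-0.068, 0.998, 0.001, -0.0]
contact_force: [0.2, -0.2, -0.7]
opening: 36.3
gripper_force: 0.0
```

move_arm(commands=[[[0, 0, 0.01, -0.03, 0.22, -0.06, 36], [0, 0, 0.02, -0.06, 0.43, -0.12, 36], [0, 0, 0.03, -0.09, 0.65, -0.17, 36], [0, 0, 0.042, -0.115, 0.868, -0.232, 36], [0, 0, 0.042, -0.115, 0.868, -0.232, 36]]])

```text
time_s: 37.45
tool_pos: [493.2, -20.8, 172.9]
orientation: [-0.046, 0.999, 0.001, 0.0]
contact_force: [-0.1, -0.3, 0.2]
opening: 36.0
gripper_force: 0.0
```

move_arm(commands=[[[0, 0, 0.01, -0.02, 0.22, -0.06, 36], [0, 0, 0.02, -0.04, 0.43, -0.12, 36], [0, 0, 0.03, -0.06, 0.65, -0.17, 36], [0, 0, 0.042, -0.076, 0.872, -0.231, 36], [0, 0, 0.042, -0.076, 0.872, -0.231, 36]]])

```text
time_s: 37.87
tool_pos: [493.4, 66.3, 196.3]
orientation: [-0.024, 1.0, 0.001, 0.0]
contact_force: [0.5, -0.1, 0.7]
opening: 36.2
gripper_force: 0.0
```

move_arm(commands=[[[0, 0, 0.01, -0.01, 0.22, -0.06, 36], [0, 0, 0.02, -0.02, 0.43, -0.12, 36], [0, 0, 0.03, -0.03, 0.65, -0.17, 36], [0, 0, 0.043, -0.037, 0.875, -0.23, 36], [0, 0, 0.043, -0.037, 0.875, -0.23, 36]]])

```text
time_s: 38.28
tool_pos: [493.4, 153.6, 219.5]
orientation: [-0.002, 1.0, 0.001, 0.001]
contact_force: [0.7, -0.2, 0.5]
opening: 36.3
gripper_force: 0.0
```

```bash
python3 - <<'E'
from h import *
avg(8)
c=cam("wrist"); snap("wrist","w11.png",1.4)
o=manip.get_obs(); print(o["tool_pos"])
a=c; u0,v0=proj("wrist",(500,110,25),a); u1,v1=proj("wrist",(605,310,25),a); print(u0,v0,u1,v1)
im=cv2.imread("pics/raw_w11.png"); h=cv2.cvtColor(im,cv2.COLOR_BGR2HSV); m=cv2.inRange(h,(105,130,60),(120,255,255))
l,lab,st,ce=cv2.connectedComponentsWithStats(m,connectivity=4)
for i in range(1,l):
    if st[i,4]>25: print(st[i],ce[i],on_z("wrist",*ce[i],36,c)[:2])
E
```

```text
std [0.36 1.09 0.39]
[492.57 150.8  219.12]
244.59196871366834 191.7951533140717 410.0025951758551 274.28970765309384
[541 117  19  72 911] [551.05 152.97] [438.5  500.83]
[ 237  187  192  132 2785] [362.29 254.15] [569.64 241.05]
[267 214  16  14 212] [274.08 220.53] [528.84 141.75]
[267 249  15  13 195] [274. 255.] [569.54 141.24]
[  1 264  14  22 115] [  7.01 274.57] [ 622.13 -282.32]
[ 247  280   73   31 2031] [283.46 294.99] [622.39 151.75]
[  4 288   6   6  32] [  6.78 290.44] [ 653.23 -299.04]
[236 344   4  16  45] [237.31 349.96] [712.46  90.38]
[372 366  14  15 130] [376.63 372.77] [765.57 287.41]
```

```bash
python3 - <<'E'
from h import *
o=manip.get_obs()
plan([((531.5,141.8,130),down(np.radians(89.2))),((531.5,141.8,60),down(np.radians(89.2)))],o["tool_pos"],R.from_quat(o["orientation"]))
E
```

```text
[-0.0, -0.001, 0.013, -0.39, -0.09, 0.891]
  -> [531.52 141.76 130.  ] [0.01 1.  ]
[-0.0, 0.0, -0.0, 0.001, 0.001, 0.7]
  -> [531.46 141.85  60.  ] [0.01 1.  ]
```

move_arm(commands=[[[0, 0, 0.013, -0.1, -0.02, 0.25, 34], [0, 0, 0.013, -0.2, -0.05, 0.5, 34], [0, 0, 0.013, -0.3, -0.07, 0.75, 34], [0, 0, 0.013, -0.39, -0.09, 0.89, 34], [0, 0, 0.013, -0.39, -0.09, 0.89, 34]]])

```text
time_s: 39.15
tool_pos: [529.9, 141.4, 126.5]
orientation: [0.007, 1.0, -0.001, -0.003]
contact_force: [-1.0, -0.0, -1.5]
opening: 34.1
gripper_force: 0.0
```

move_arm(commands=[[[0, 0, 0, 0, 0, 0.25, 34], [0, 0, 0, 0, 0, 0.5, 34], [0, 0, 0, 0, 0, 0.7, 34], [0, 0, 0, 0, 0, 0.7, 34], [0, 0, 0, 0, 0, 0.7, 34]]])

```text
time_s: 39.57
tool_pos: [530.8, 142.5, 60.4]
orientation: [0.007, 1.0, -0.0, -0.001]
contact_force: [0.7, 0.5, 0.8]
opening: 33.7
gripper_force: 0.0
```

```bash
python3 - <<'E'
from h import *
avg(8)
c=cam("wrist"); snap("wrist","w12.png")
o=manip.get_obs(); print(o["tool_pos"],o["opening"])
spacers("pics/raw_w12.png",c,(240,150,330,400),("blue",))
plan([((531.5,141.8,21.5),down(np.radians(89.2)))],o["tool_pos"],R.from_quat(o["orientation"]))
E
```

```text
std [0.84 0.14 0.77]
[532.17 142.72  61.34] 33.91191856535779
blue 4 [559.  142.9 134.4  62.1  -0.4]
[0.0, 0.001, 0.001, 0.007, -0.009, 0.398]
  -> [531.52 141.84  21.54] [0.01 1.  ]
```

move_arm(commands=[[[0, 0, 0, 0, -0.006, 0.2, 34], [0, 0, 0, 0, -0.006, 0.395, 34], [0, 0, 0, 0, -0.006, 0.395, 34], [0, 0, 0, 0, -0.006, 0.395, 34], [0, 0, 0, 0, -0.006, 0.395, 34]]])

```text
time_s: 40.43
tool_pos: [531.4, 142.0, 21.2]
orientation: [0.006, 1.0, -0.0, -0.0]
contact_force: [-0.2, -0.0, -1.0]
opening: 34.1
gripper_force: 0.0
```

move_arm(commands=[[[0, 0, 0, 0, 0, 0, 8], [0, 0, 0, 0, 0, 0, 8], [0, 0, 0, 0, 0, 0, 8], [0, 0, 0, 0, 0, 0, 8], [0, 0, 0, 0, 0, 0, 8]]], force=70)

```text
time_s: 40.85
tool_pos: [531.9, 142.1, 21.7]
orientation: [0.006, 1.0, 0.0, 0.0]
contact_force: [-1.8, 0.0, 4.8]
opening: 14.2
gripper_force: 70.8
```

move_arm(commands=[[[0, 0, 0, 0, 0, -0.15, 8], [0, 0, 0, 0, 0, -0.3, 8], [0, 0, 0, 0, 0, -0.5, 8], [0, 0, 0, 0, 0, -0.65, 8], [0, 0, 0, 0, 0, -0.65, 8]]])

```text
time_s: 41.27
tool_pos: [534.1, 142.5, 89.0]
orientation: [0.006, 1.0, 0.0, 0.003]
contact_force: [0.5, 0.3, -0.0]
opening: 14.1
gripper_force: 70.1
```

```bash
python3 - <<'E'
from h import *
p,r=avg(8)
c=cam("wrist"); snap("wrist","w13.png")
o=manip.get_obs(); q=o["tool_pos"]; print(q,o["opening"],o["gripper_force"],o["contact_force"])
m,ex,ey=gap("blue",9.8,(617.7,-287.3)); print(m)
t=m-58*ex
plan([((t[0],t[1],87),down(np.radians(99.8)))],q,R.from_quat(o["orientation"]))
E
```

```text
std [1.43 0.22 1.66]
[530.88 141.92  84.92] 13.898868387530499 70.09705066680908 [-0.27 -0.   -1.18]
[ 587.15 -292.58]
[-0.0, -0.0, -0.035, -0.01, -0.889, -0.004]
[-0.0, -0.0, -0.035, 0.023, -0.888, -0.004]
[-0.0, -0.001, -0.035, 0.055, -0.887, -0.004]
[-0.0, -0.0, -0.035, 0.088, -0.884, -0.004]
[-0.0, -0.001, -0.036, 0.12, -0.881, -0.004]
  -> [ 530.   -302.43   87.03] [-0.17  0.99]
```

move_arm(commands=[[[0, 0, -0.01, 0, -0.22, -0.04, 8], [0, 0, -0.02, 0, -0.44, -0.08, 8], [0, 0, -0.03, -0.01, -0.66, -0.12, 8], [0, 0, -0.035, -0.01, -0.889, -0.16, 8], [0, 0, -0.035, -0.01, -0.889, -0.16, 8]]])

```text
time_s: 42.13
tool_pos: [532.1, 49.9, 102.6]
orientation: [-0.011, 1.0, -0.001, 0.001]
contact_force: [1.0, 0.2, -0.7]
opening: 14.2
gripper_force: 70.1
```

move_arm(commands=[[[0, 0, -0.01, 0, -0.22, -0.04, 8], [0, 0, -0.02, 0.01, -0.44, -0.08, 8], [0, 0, -0.03, 0.02, -0.66, -0.12, 8], [0, 0, -0.035, 0.023, -0.888, -0.16, 8], [0, 0, -0.035, 0.023, -0.888, -0.16, 8]]])

```text
time_s: 42.55
tool_pos: [532.2, -38.8, 118.8]
orientation: [-0.029, 1.0, -0.001, 0.001]
contact_force: [0.4, 0.2, -0.9]
opening: 14.1
gripper_force: 70.1
```

move_arm(commands=[[[0, 0, -0.01, 0.01, -0.22, -0.04, 8], [0, 0, -0.02, 0.03, -0.44, -0.08, 8], [0, 0, -0.03, 0.04, -0.66, -0.12, 8], [0, 0, -0.035, 0.055, -0.887, -0.16, 8], [0, 0, -0.035, 0.055, -0.887, -0.16, 8]]])

```text
time_s: 42.97
tool_pos: [532.2, -127.5, 134.9]
orientation: [-0.047, 0.999, -0.001, 0.001]
contact_force: [1.0, -0.6, -0.9]
opening: 14.1
gripper_force: 70.1
```

move_arm(commands=[[[0, 0, -0.01, 0.02, -0.15, -0.04, 8], [0, 0, -0.02, 0.04, -0.3, -0.08, 8], [0, 0, -0.03, 0.05, -0.5, -0.12, 8], [0, 0, -0.035, 0.07, -0.65, -0.16, 8], [0, 0, -0.035, 0.07, -0.65, -0.16, 8]]])

```text
time_s: 43.38
tool_pos: [531.4, -191.6, 150.7]
orientation: [-0.066, 0.998, -0.001, 0.001]
contact_force: [0.0, -1.0, -0.7]
opening: 14.1
gripper_force: 70.1
```

```bash
python3 - <<'E'
from h import *
avg(10); c=cam("wrist"); snap("wrist","w14.png",1.4)
o=manip.get_obs(); print(o["tool_pos"],o["opening"],o["gripper_force"])
h=cv2.cvtColor(cv2.imread("pics/raw_w14.png"),cv2.COLOR_BGR2HSV)
for n,rg in(("red",[((0,130,40),(5,255,255)),((174,130,40),(180,255,255))]),("blue",[((105,120,60),(122,255,255))]),("green",[((50,100,30),(80,255,255))])):
    m=sum(cv2.inRange(h,*x) for x in rg).astype(np.uint8)
    l,lab,st,ce=cv2.connectedComponentsWithStats(m,connectivity=4)
    for i in range(1,l):
        if st[i,4]>25:
            q=np.argwhere(lab==i)[:,::-1]; w=np.array([on_z("wrist",u,v,46,c)[:2] for u,v in q]); k=cv2.minAreaRect(w.astype(np.float32)); print(n,st[i,4],ce[i],w.mean(0),k[0],k[1],k[2])
E
```

```text
std [0.41 0.95 0.44]
[ 530.42 -189.46  149.91] 14.290073459061897 70.06825089454651
red 434 [281.16 239.64] [ 555.11 -186.89] (554.792236328125, -187.3931427001953) (16.133529663085938, 20.42436981201172) 8.34207534790039
red 169 [309.27 258.51] [ 569.26 -160.99] (571.9353637695312, -161.63836669921875) (17.403078079223633, 13.648866653442383) 8.894070625305176
red 126 [256.54 258.87] [ 575.54 -205.23] (578.301025390625, -203.3441619873047) (14.942303657531738, 14.0011568069458) 10.416797637939453
blue 413 [534.58 267.01] [559.47  98.08] (546.2131958007812, 124.71851348876953) (112.26763153076172, 95.404052734375) 1.9246418476104736
blue 454 [146.88 285.64] [ 620.63 -305.78] (621.2699584960938, -305.7743835449219) (38.01249313354492, 14.143915176391602) 7.372502326965332
blue 502 [184.52 287.48] [ 615.21 -268.03] (615.7271118164062, -267.90167236328125) (38.33157730102539, 14.073131561279297) 7.592593193054199
blue 898 [282.34 285.25] [ 598.55 -180.08] (599.0542602539062, -179.88577270507812) (30.169858932495117, 26.841033935546875) 7.6504106521606445
blue 581 [537.78 308.83] [612.94
[... 802 characters left out ...]
31836
green 512 [402.29 272.58] [574.18 -73.51] (574.6923217773438, -73.34381866455078) (38.205078125, 14.2421293258667) 10.843783378601074
green 327 [422.28 281.19] [581.42 -49.86] (581.5778198242188, -49.77619171142578) (16.334583282470703, 23.79022216796875) 10.629013061523438
green 149 [420.97 296.4 ] [598.16 -45.42] (598.2154541015625, -45.12038040161133) (10.375666618347168, 18.377140045166016) 5.865800380706787
green 1805 [ 31.82 404.96] [ 937.07 -573.3 ] (952.2562866210938, -616.6076049804688) (95.25811767578125, 325.6981201171875) 31.546451568603516
green 66 [551.82 417.41] [886.93 401.57] (884.5807495117188, 403.054931640625) (92.2157211303711, 15.016082763671875) 72.81057739257812
```

View pics/w14.png

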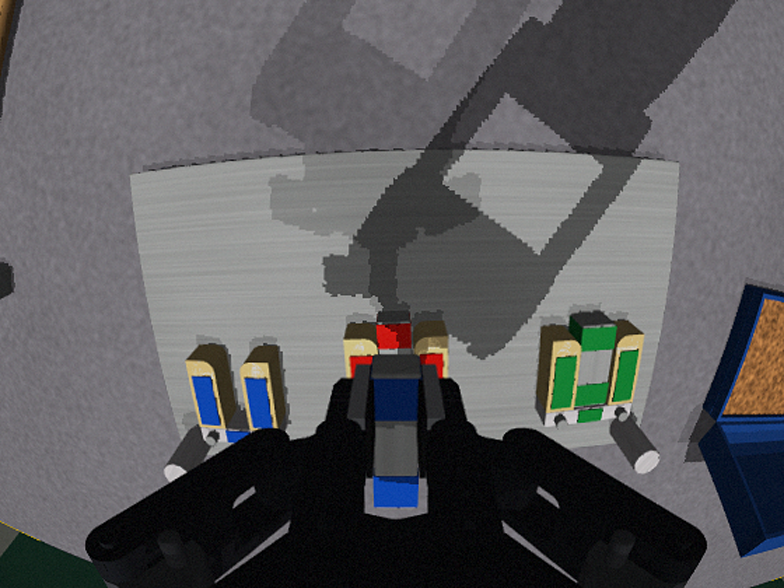

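Blue sits square in the grip, green and red are both home, and the blue gap is in clear view at (235,395), with a yaw of about 8.3°.

```bash
python3 - <<'E'
from h import *
o=manip.get_obs(); m,ex,ey=gap("blue",8.3,(617.9,-286.9)); t=m-58*ex; print(t)
plan([((*t,85),down(np.radians(98.3))),((*t,33),down(np.radians(98.3)))],o["tool_pos"],R.from_quat(o["orientation"]))
E
```

```text
[ 529.83 -299.75]
[0.0, -0.0, -0.005, 0.077, -0.546, 0.324]
[0.0, -0.0, -0.005, 0.079, -0.546, 0.325]
  -> [ 529.84 -299.75   84.99] [-0.14  0.99]
[0.0, -0.0, -0.0, -0.0, -0.0, 0.52]
  -> [ 529.83 -299.74   32.99] [-0.14  0.99]
```

move_arm(commands=[[[0, 0, 0, 0.02, -0.14, 0.08, 8], [0, 0, 0, 0.04, -0.27, 0.16, 8], [0, 0, 0, 0.06, -0.41, 0.24, 8], [0, 0, -0.005, 0.077, -0.546, 0.324, 8], [0, 0, -0.005, 0.077, -0.546, 0.324, 8]]])

```text
time_s: 44.35
tool_pos: [528.4, -248.0, 114.8]
orientation: [-0.068, 0.998, 0.0, -0.002]
contact_force: [-0.4, -0.3, -1.5]
opening: 14.4
gripper_force: 70.0
```

move_arm(commands=[[[0, 0, 0, 0.02, -0.14, 0.08, 8], [0, 0, 0, 0.04, -0.27, 0.16, 8], [0, 0, 0, 0.06, -0.41, 0.24, 8], [0, 0, -0.005, 0.079, -0.546, 0.325, 8], [0, 0, -0.005, 0.079, -0.546, 0.325, 8]]])

```text
time_s: 44.77
tool_pos: [528.6, -302.9, 82.8]
orientation: [-0.071, 0.997, 0.0, -0.001]
contact_force: [-0.3, 0.7, -1.2]
opening: 14.2
gripper_force: 70.0
```

move_arm(commands=[[[0, 0, 0, 0, 0, 0.2, 8], [0, 0, 0, 0, 0, 0.4, 8], [0, 0, 0, 0, 0, 0.52, 8], [0, 0, 0, 0, 0, 0.52, 8], [0, 0, 0, 0, 0, 0.52, 8]]])

```text
time_s: 45.18
tool_pos: [529.1, -299.6, 32.1]
orientation: [-0.072, 0.997, 0.001, -0.001]
contact_force: [0.3, -0.0, -0.9]
opening: 14.1
gripper_force: 70.1
```

move_arm(commands=[[[0, 0, 0, 0, 0, 0, 8], [0, 0, 0, 0, 0, 0, 8], [0, 0, 0, 0, 0, 0, 8], [0, 0, 0, 0, 0, 0, 8], [0, 0, 0, 0, 0, 0, 8]]])

```text
time_s: 45.6
tool_pos: [530.3, -300.5, 33.9]
orientation: [-0.072, 0.997, -0.0, 0.001]
contact_force: [0.1, 0.1, -1.5]
opening: 14.2
gripper_force: 70.1
```

```bash
python3 - <<'E'
from h import *
rel("blue",8.3,(617.9,-286.9)); print(manip.get_obs()["qpos"])
E
```

```text
std [0.15 0.1  0.22]
TCP [ 530.08 -300.41   33.63] yaw 8.26038685154127 tool z [ 0. -0. -1.] | from mouth: along -57.845124722396015 lateral -0.6873308557245328 | open 14.093193197730043 70.0504732131958 F [-0.24  1.   -1.  ]
[-0.63  0.42  1.77 -0.    0.96 -2.35]
```

move_arm(commands=[[[0, 0, 0, 0, 0.007, 0.05, 8], [0, 0, 0, 0, 0.007, 0.105, 8], [0, 0, 0, 0, 0.007, 0.105, 8], [0, 0, 0, 0, 0.007, 0.105, 8], [0, 0, 0, 0, 0.007, 0.105, 8]]])

```text
time_s: 46.22
tool_pos: [529.2, -299.2, 22.0]
orientation: [-0.072, 0.997, 0.0, -0.001]
contact_force: [0.2, 0.8, -0.4]
opening: 14.0
gripper_force: 70.2
```

move_arm(commands=[[[0, 0, 0, -0.04, 0, 0, 8], [0, 0, 0, -0.08, 0, 0, 8], [0, 0, 0, -0.12, 0, 0, 8], [0, 0, 0, -0.16, 0, 0, 8], [0, 0, 0, -0.2, 0, 0, 8]]])

```text
time_s: 46.63
tool_pos: [550.1, -296.6, 22.7]
orientation: [-0.072, 0.997, -0.0, 0.0]
contact_force: [-0.1, 0.3, -1.5]
opening: 14.4
gripper_force: 70.2
```

```bash
python3 - <<'E'
from h import *
rel("blue",8.3,(617.9,-286.9))
E
```

```text
std [0.37 0.02 0.08]
TCP [ 550.41 -296.63   22.77] yaw 8.278878335567413 tool z [ 0. -0. -1.] | from mouth: along -37.186500821808664 lateral 0.1136132619890216 | open 13.712821904701803 70.17207384109497 F [ 0.11 -0.35 -0.94]
```

move_arm(commands=[[[0, 0, 0, -0.05, 0, 0, 8], [0, 0, 0, -0.1, 0, 0, 8], [0, 0, 0, -0.15, 0, 0, 8], [0, 0, 0, -0.2, 0, 0, 8], [0, 0, 0, -0.22, 0, 0, 8]]])

```text
time_s: 47.25
tool_pos: [572.4, -293.5, 22.8]
orientation: [-0.072, 0.997, -0.0, 0.0]
contact_force: [0.1, -0.6, -1.0]
opening: 14.2
gripper_force: 70.2
```

```bash
python3 - <<'E'
from h import *
rel("blue",8.3,(617.9,-286.9))
E
```

```text
std [0.39 0.02 0.11]
TCP [ 572.08 -293.49   22.73] yaw 8.279796841337188 tool z [ 0. -0. -1.] | from mouth: along -15.293559018019351 lateral 0.09471316204876126 | open 14.14613018341775 70.17204880714417 F [-0.94 -0.82 -2.06]
```

move_arm(commands=[[[0, 0, 0, 0, 0, 0, 45], [0, 0, 0, 0, 0, 0, 45], [0, 0, 0, 0, 0, 0, 45], [0, 0, 0, 0, 0, 0, 45], [0, 0, 0, 0, 0, 0, 45]]])

```text
time_s: 47.87
tool_pos: [571.4, -293.7, 22.8]
orientation: [-0.072, 0.997, -0.0, 0.0]
contact_force: [-0.6, -0.4, -0.5]
opening: 45.3
gripper_force: 0.0
```

move_arm(commands=[[[0, 0, 0, 0.1, 0, 0, 45], [0, 0, 0, 0.2, 0, 0, 45], [0, 0, 0, 0.34, 0, 0, 45], [0, 0, 0, 0.36, 0, -0.02, 0], [0, 0, 0, 0.36, 0, -0.02, 0]]], force=40)

```text
time_s: 48.28
tool_pos: [534.2, -298.8, 24.6]
orientation: [-0.071, 0.997, 0.0, -0.0]
contact_force: [0.4, -0.2, 0.2]
opening: 21.7
gripper_force: 0.0
```

move_arm(commands=[[[0, 0, 0, 0, 0, 0, 0], [0, 0, 0, 0, 0, 0, 0], [0, 0, 0, 0, 0, 0, 0], [0, 0, 0, 0, 0, 0, 0], [0, 0, 0, 0, 0, 0, 0]]])

```text
time_s: 48.7
tool_pos: [536.0, -298.6, 24.6]
orientation: [-0.072, 0.997, -0.0, 0.0]
contact_force: [-0.8, -0.4, 0.9]
opening: -0.2
gripper_force: 0.0
```

move_arm(commands=[[[0, 0, 0, -0.06, 0, 0, 0], [0, 0, 0, -0.12, 0, 0, 0], [0, 0, 0, -0.18, 0, 0, 0], [0, 0, 0, -0.24, 0, 0, 0], [0, 0, 0, -0.28, 0, 0, 0]]])

```text
time_s: 49.12
tool_pos: [564.3, -294.5, 24.6]
orientation: [-0.072, 0.997, -0.0, 0.0]
contact_force: [-1.0, 0.1, 1.4]
opening: 0.2
gripper_force: 0.7
```

move_arm(commands=[[[0, 0, 0, -0.01, 0, 0, 0], [0, 0, 0, -0.02, 0, 0, 0], [0, 0, 0, -0.03, 0, 0, 0], [0, 0, 0, -0.04, 0, 0, 0], [0, 0, 0, -0.05, 0, 0, 0]]])

```text
time_s: 49.53
tool_pos: [568.1, -294.0, 24.6]
orientation: [-0.072, 0.997, 0.0, -0.0]
contact_force: [-2.0, 0.5, 1.1]
opening: 0.1
gripper_force: 0.9
```

```bash
python3 - <<'E'
from h import *
rel("blue",8.3,(617.9,-286.9))
E
```

```text
std [0.15 0.02 0.01]
TCP [ 568.35 -293.98   24.63] yaw 8.241836208330469 tool z [ 0.  0. -1.] | from mouth: along -19.05721019183304 lateral 0.14632434409559594 | open 0.06657216944293917 0.40437990333884954 F [-1.66  0.89  1.28]
```

move_arm(commands=[[[0, 0, 0, -0.005, 0, 0, 0], [0, 0, 0, -0.01, 0, 0, 0], [0, 0, 0, -0.015, 0, 0, 0], [0, 0, 0, -0.02, 0, 0, 0]]])

```text
time_s: 50.07
tool_pos: [569.1, -293.8, 24.6]
orientation: [-0.072, 0.997, 0.0, -0.001]
contact_force: [-6.8, -0.8, 4.5]
opening: -0.0
gripper_force: 3.2
```

move_arm(commands=[[[0, 0, 0, -0.01, 0, 0, 0], [0, 0, 0, -0.02, 0, 0, 0], [0, 0, 0, -0.03, 0, 0, 0], [0, 0, 0, -0.03, 0, 0, 0]]])

```text
time_s: 50.4
tool_pos: [569.2, -293.8, 24.7]
orientation: [-0.073, 0.997, 0.001, -0.005]
contact_force: [-13.3, -2.2, 9.2]
opening: -0.3
gripper_force: 6.5
```

```bash
python3 - <<'E'
from h import *
rel("blue",8.3,(617.9,-286.9))
E
```

```text
std [0.02 0.01 0.02]
TCP [ 569.15 -293.79   24.62] yaw 8.32106844441725 tool z [-0.01  0.   -1.  ] | from mouth: along -18.235835307897165 lateral 0.21557792347749985 | open -0.16999504751253894 6.397502347826958 F [-13.24  -2.6    8.72]
```

move_arm(commands=[[[0, 0, 0, -0.02, 0, 0, 0], [0, 0, 0, -0.02, 0, 0, 0], [0, 0, 0, -0.02, 0, 0, 0], [0, 0, 0, -0.02, 0, 0, 0]]])

```text
time_s: 50.93
tool_pos: [569.2, -293.8, 24.6]
orientation: [-0.073, 0.997, 0.001, -0.007]
contact_force: [-17.0, -1.8, 11.2]
opening: -0.2
gripper_force: 8.9
```

move_arm(commands=[[[0, 0, 0, 0.1, 0, 0, 0], [0, 0, 0, 0.3, 0, 0, 0], [0, 0, 0, 0.5, 0, -0.2, 0], [0, 0, 0, 0.5, 0, -0.6, 20], [0, 0, 0, 0.5, 0, -1, 36]]])

```text
time_s: 51.35
tool_pos: [523.3, -298.5, 122.6]
orientation: [-0.071, 0.997, 0.002, -0.002]
contact_force: [1.7, -0.1, 1.1]
opening: 23.2
gripper_force: 0.0
```

```bash
python3 - <<'E'
from h import *
p,r=avg(8); o=manip.get_obs()
plan([((480,-20,260),down(np.radians(75))),((610,207,265),down(0)),((677,207,265),down(0))],o["tool_pos"],R.from_quat(o["orientation"]))
E
```

```text
std [2.7  1.87 4.48]
[0.001, -0.001, 0.129, 0.015, 0.943, -0.456]
[0.001, -0.001, 0.129, 0.141, 0.932, -0.457]
[0.0, -0.001, 0.13, 0.265, 0.904, -0.459]
  -> [480.01 -20.03 260.03] [0.26 0.97]
[0.0, 0.0, 0.417, -0.222, 0.843, -0.016]
[0.0, 0.0, 0.416, 0.155, 0.858, -0.016]
[0.0, -0.0, 0.417, 0.503, 0.713, -0.017]
  -> [609.97 207.03 265.01] [ 1. -0.]
[0.0, -0.0, -0.0, -0.0, 0.67, 0.0]
  -> [676.97 207.01 265.04] [ 1. -0.]
```

move_arm(commands=[[[0, 0, 0.03, 0, 0.23, -0.11, 40], [0, 0, 0.06, 0, 0.47, -0.22, 40], [0, 0, 0.1, 0.01, 0.7, -0.34, 40], [0, 0, 0.129, 0.015, 0.943, -0.456, 40], [0, 0, 0.129, 0.015, 0.943, -0.456, 40]]])

```text
time_s: 52.17
tool_pos: [510.5, -203.4, 170.5]
orientation: [-0.005, 1.0, 0.001, -0.0]
contact_force: [0.2, -0.1, -0.6]
opening: 39.8
gripper_force: 0.0
```

move_arm(commands=[[[0, 0, 0.03, 0.03, 0.23, -0.11, 40], [0, 0, 0.06, 0.07, 0.47, -0.22, 40], [0, 0, 0.1, 0.1, 0.7, -0.34, 40], [0, 0, 0.129, 0.141, 0.932, -0.457, 40], [0, 0, 0.129, 0.141, 0.932, -0.457, 40]]])

```text
time_s: 52.58
tool_pos: [496.0, -111.2, 216.6]
orientation: [0.062, 0.998, 0.001, 0.0]
contact_force: [0.4, -1.0, -0.5]
opening: 39.8
gripper_force: 0.0
```

move_arm(commands=[[[0, 0, 0.03, 0.07, 0.23, -0.11, 40], [0, 0, 0.06, 0.13, 0.45, -0.22, 40], [0, 0, 0.1, 0.2, 0.68, -0.34, 40], [0, 0, 0.13, 0.265, 0.904, -0.459, 40], [0, 0, 0.13, 0.265, 0.904, -0.459, 40]]])

```text
time_s: 53.0
tool_pos: [481.5, -18.7, 262.9]
orientation: [0.129, 0.992, 0.001, 0.001]
contact_force: [0.7, 0.1, -0.6]
opening: 40.1
gripper_force: 0.0
```

move_arm(commands=[[[0, 0, 0.1, -0.05, 0.21, 0, 40], [0, 0, 0.2, -0.11, 0.42, 0, 40], [0, 0, 0.3, -0.16, 0.63, 0, 40], [0, 0, 0.4, -0.22, 0.843, -0.016, 40], [0, 0, 0.417, -0.222, 0.843, -0.016, 40]]])

```text
time_s: 53.42
tool_pos: [525.6, 56.2, 261.7]
orientation: [0.343, 0.94, 0.0, -0.001]
contact_force: [0.0, -0.5, 0.5]
opening: 40.4
gripper_force: 0.0
```

```bash
python3 - <<'E'
from h import *
avg(8); c=cam("wrist"); snap("wrist","w15.png",1.4); o=manip.get_obs()
h=cv2.cvtColor(cv2.imread("pics/raw_w15.png"),cv2.COLOR_BGR2HSV)
M={"green":(570,-51.8,10.4),"red":(585.9,-182.05,10.2),"blue":(617.9,-286.9,8.3)}
for n,rg in(("red",[((0,130,40),(5,255,255)),((174,130,40),(180,255,255))]),("blue",[((105,120,60),(122,255,255))]),("green",[((50,100,30),(80,255,255))])):
    m=sum(cv2.inRange(h,*x) for x in rg).astype(np.uint8)
    l,lab,st,ce=cv2.connectedComponentsWithStats(m,connectivity=4)
    mo,ex,ey=gap(n,M[n][2],M[n][:2])
    for i in range(1,l):
        if st[i,4]>25:
            q=np.argwhere(lab==i)[:,::-1]; w=np.array([on_z("wrist",u,v,20+S[n],c)[:2] for u,v in q])-mo
            if abs((w@ey).mean())<60 and abs((w@ex).mean())<80: print(n,st[i,4],"along",(w@ex).min(),(w@ex).max(),"lat",(w@ey).min(),(w@ey).max())
print(o["tool_pos"])
plan([((610,207,265),down(0)),((677,207,265),down(0))],o["tool_pos"],R.from_quat(o["orientation"]))
E
```

```text
Traceback (most recent call last):
  File "h.py", line 65, in avg
    o=manip.get_obs(); P.append(o["tool_pos"]); q.append(o["orientation"]); manip.grab_frame("side")
                                                                            ~~~~~~~~~~~~~~~~^^^^^^^^
ValueError: 200 camera calls are used up
```

The camera calls are used up, so I'll finish from the known lid geometry and the state readings.

```bash
sed -i 's/; manip.grab_frame("side")//' h.py; python3 - <<'E'
from h import *
o=manip.get_obs(); print(o["tool_pos"])
plan([((612,207,265),down(0)),((677,207,265),down(0)),((677,207,165),down(0))],o["tool_pos"],R.from_quat(o["orientation"]))
E
```

```text
[525.63  56.18 261.65]
[-0.0, -0.001, 0.416, 0.155, 0.855, -0.016]
[-0.0, -0.0, 0.416, 0.501, 0.71, -0.017]
  -> [611.99 206.99 265.  ] [1. 0.]
[-0.0, -0.0, 0.0, -0.0, 0.65, -0.0]
  -> [676.99 207.01 264.99] [1. 0.]
[-0.0, -0.0, 0.0, -0.0, 0.0, 1.0]
  -> [676.97 207.04 164.99] [1. 0.]
```

move_arm(commands=[[[0, 0, 0.1, 0.04, 0.21, 0, 40], [0, 0, 0.2, 0.08, 0.42, 0, 40], [0, 0, 0.3, 0.12, 0.64, -0.01, 40], [0, 0, 0.416, 0.155, 0.855, -0.016, 40], [0, 0, 0.416, 0.155, 0.855, -0.016, 40]]])

```text
time_s: 53.83
tool_pos: [568.8, 131.2, 263.3]
orientation: [0.537, 0.843, 0.0, -0.0]
contact_force: [-0.4, -0.4, -0.3]
opening: 40.0
gripper_force: 0.0
```

move_arm(commands=[[[0, 0, 0.1, 0.12, 0.18, 0, 40], [0, 0, 0.2, 0.25, 0.36, 0, 40], [0, 0, 0.3, 0.38, 0.53, -0.01, 40], [0, 0, 0.416, 0.5, 0.71, -0.017, 40], [0, 0, 0.416, 0.5, 0.71, -0.017, 40]]])

```text
time_s: 54.25
tool_pos: [611.8, 206.3, 265.0]
orientation: [0.707, 0.708, -0.0, -0.0]
contact_force: [0.4, -0.9, 0.3]
opening: 39.8
gripper_force: 0.0
```

move_arm(commands=[[[0, 0, 0, 0, 0.16, 0, 40], [0, 0, 0, 0, 0.32, 0, 40], [0, 0, 0, 0, 0.48, 0, 40], [0, 0, 0, 0, 0.65, 0, 40], [0, 0, 0, 0, 0.65, 0, 40]]])

```text
time_s: 54.67
tool_pos: [677.5, 202.5, 264.8]
orientation: [0.706, 0.708, -0.001, 0.001]
contact_force: [0.3, -0.4, 0.2]
opening: 39.7
gripper_force: 0.0
```

move_arm(commands=[[[0, 0, 0, 0, 0, 0, 40], [0, 0, 0, 0, 0, 0, 40], [0, 0, 0, 0, 0, 0, 40], [0, 0, 0, 0, 0, 0, 40], [0, 0, 0, 0, 0, 0, 40]]])

```text
time_s: 55.08
tool_pos: [675.0, 205.5, 267.0]
orientation: [0.707, 0.708, -0.0, 0.0]
contact_force: [0.4, 0.0, -0.6]
opening: 39.6
gripper_force: 0.0
```

```bash
python3 - <<'E'
from h import *
o=manip.get_obs()
plan([((677,207,175),down(0)),((677,207,156),down(0))],o["tool_pos"],R.from_quat(o["orientation"]))
# bar in w2 / w8 pictures: check 1.9 rad geometry
import pickle; c=pickle.load(open("w3.pkl","rb"))[2]
c2=pickle.load(open("w2.pkl","rb")); t,d=ray("wrist",438,152,c2); t,e=ray("wrist",428,260,c2)
for q in(d,e): print("bar end at z=175:",t+q*(175-t[2])/q[2])
E
```

```text
[0.0, 0.0, 0.001, 0.015, 0.02, 0.92]
  -> [676.98 206.99 174.95] [1. 0.]
[0.0, 0.0, 0.0, 0.0, 0.0, 0.19]
  -> [676.99 206.99 155.95] [1. 0.]
bar end at z=175: [665.63 257.11 175.  ]
bar end at z=175: [670.21 166.56 175.  ]
```

move_arm(commands=[[[0, 0, 0, 0, 0.02, 0.25, 40], [0, 0, 0, 0.01, 0.02, 0.5, 40], [0, 0, 0, 0.01, 0.02, 0.75, 40], [0, 0, 0, 0.01, 0.02, 0.92, 40], [0, 0, 0, 0.01, 0.02, 0.92, 40]]])

```text
time_s: 55.5
tool_pos: [673.7, 206.0, 168.9]
orientation: [0.707, 0.708, -0.004, -0.003]
contact_force: [-1.8, -0.9, -0.8]
opening: 40.1
gripper_force: 0.0
```

move_arm(commands=[[[0, 0, 0, 0, 0, 0.05, 40], [0, 0, 0, 0, 0, 0.1, 40], [0, 0, 0, 0, 0, 0.15, 40], [0, 0, 0, 0, 0, 0.18, 40], [0, 0, 0, 0, 0, 0.18, 40]]])

```text
time_s: 55.92
tool_pos: [677.6, 206.5, 156.8]
orientation: [0.707, 0.707, 0.0, 0.0]
contact_force: [0.1, -0.2, 0.3]
opening: 40.2
gripper_force: 0.0
```

move_arm(commands=[[[0, 0, 0, 0, 0, 0, 5], [0, 0, 0, 0, 0, 0, 5], [0, 0, 0, 0, 0, 0, 5], [0, 0, 0, 0, 0, 0, 5], [0, 0, 0, 0, 0, 0, 5]]], force=30)

```text
time_s: 56.33
tool_pos: [678.1, 206.6, 157.4]
orientation: [0.707, 0.707, 0.001, 0.0]
contact_force: [0.8, -0.1, 0.6]
opening: 8.8
gripper_force: 29.2
```

move_arm(commands=[[[0, 0, 0, 0, -0.115, -0.045, 5], [0, 0, 0, 0, -0.23, -0.08, 5], [0, 0, 0, 0, -0.335, -0.105, 5], [0, 0, 0, 0, -0.44, -0.125, 5], [0, 0, 0, 0, -0.44, -0.125, 5]]])

```text
time_s: 56.75
tool_pos: [633.7, 206.4, 170.8]
orientation: [0.707, 0.708, 0.001, 0.001]
contact_force: [2.0, -0.6, 1.8]
opening: 8.9
gripper_force: 29.6
```

move_arm(commands=[[[0, 0, 0, 0, -0.1, -0.01, 5], [0, 0, 0, 0, -0.195, -0.015, 5], [0, 0, 0, 0, -0.32, -0.01, 5], [0, 0, 0, 0, -0.44, 0, 5], [0, 0, 0, 0, -0.44, 0, 5]]])

```text
time_s: 57.17
tool_pos: [587.3, 206.3, 169.6]
orientation: [0.707, 0.708, -0.001, -0.0]
contact_force: [0.2, -1.6, 3.9]
opening: 9.0
gripper_force: 31.0
```

move_arm(commands=[[[0, 0, 0, 0, -0.12, 0.02, 5], [0, 0, 0, 0, -0.24, 0.05, 5], [0, 0, 0, 0, -0.355, 0.09, 5], [0, 0, 0, 0, -0.47, 0.14, 5], [0, 0, 0, 0, -0.47, 0.14, 5]]])

```text
time_s: 57.58
tool_pos: [538.5, 206.2, 153.5]
orientation: [0.707, 0.708, -0.003, -0.002]
contact_force: [-2.1, -1.0, 2.7]
opening: 8.7
gripper_force: 31.3
```

move_arm(commands=[[[0, 0, 0, 0, -0.11, 0.055, 5], [0, 0, 0, 0, -0.215, 0.12, 5], [0, 0, 0, 0, -0.315, 0.19, 5], [0, 0, 0, 0, -0.41, 0.27, 5], [0, 0, 0, 0, -0.41, 0.27, 5]]])

```text
time_s: 58.0
tool_pos: [498.9, 206.2, 125.7]
orientation: [0.707, 0.707, -0.002, -0.001]
contact_force: [0.4, -0.7, -0.2]
opening: 9.0
gripper_force: 30.8
```

```bash
python3 - <<'E'
from h import *
o=manip.get_obs(); print(o["tool_pos"],o["contact_force"],o["opening"],o["gripper_force"])
E
```

```text
[498.85 206.16 125.74] [ 0.44 -0.68 -0.2 ] 8.973897734499284 30.76781451702118
```

move_arm(commands=[[[0, 0, 0, 0, -0.085, 0.085, 5], [0, 0, 0, 0, -0.17, 0.18, 5], [0, 0, 0, 0, -0.24, 0.275, 5], [0, 0, 0, 0, -0.31, 0.38, 5], [0, 0, 0, 0, -0.31, 0.38, 5]]])

```text
time_s: 58.42
tool_pos: [469.0, 206.2, 87.2]
orientation: [0.707, 0.707, -0.0, -0.0]
contact_force: [3.4, 0.1, -4.0]
opening: 9.0
gripper_force: 30.4
```

move_arm(commands=[[[0, 0, 0, 0, -0.06, 0.105, 5], [0, 0, 0, 0, -0.11, 0.22, 5], [0, 0, 0, 0, -0.15, 0.335, 5], [0, 0, 0, 0, -0.185, 0.455, 5], [0, 0, 0, 0, -0.185, 0.455, 5]]])

```text
time_s: 58.83
tool_pos: [452.1, 206.2, 42.5]
orientation: [0.707, 0.707, 0.001, 0.001]
contact_force: [3.3, -2.4, -1.2]
opening: 8.7
gripper_force: 30.0
```

move_arm(commands=[[[0, 0, 0, 0, -0.01, 0.05, 5], [0, 0, 0, 0, -0.02, 0.1, 5], [0, 0, 0, 0, -0.025, 0.14, 5], [0, 0, 0, 0, -0.03, 0.18, 5], [0, 0, 0, 0, -0.03, 0.18, 5]]])

```text
time_s: 59.25
tool_pos: [449.5, 206.2, 26.0]
orientation: [0.707, 0.707, 0.0, 0.001]
contact_force: [3.6, -3.3, -0.1]
opening: 9.0
gripper_force: 29.9
```

```bash
python3 - <<'E'
from h import *
o=manip.get_obs(); print(o["tool_pos"],o["contact_force"],o["opening"],o["gripper_force"])
E
```

```text
[449.51 206.19  26.04] [ 3.61 -3.33 -0.14] 8.987786582931825 29.903016686439514
```

move_arm(commands=[[[0, 0, 0, 0, 0, 0.01, 5], [0, 0, 0, 0, 0, 0.02, 5], [0, 0, 0, 0, 0, 0.03, 5], [0, 0, 0, 0, 0, 0.03, 5]]])

```text
time_s: 59.58
tool_pos: [449.4, 206.2, 24.0]
orientation: [0.707, 0.707, 0.0, 0.0]
contact_force: [2.7, -4.3, 1.8]
opening: 8.4
gripper_force: 30.2
```

move_arm(commands=[[[0, 0, 0, 0, 0, 0.01, 5], [0, 0, 0, 0, 0, 0.02, 5], [0, 0, 0, 0, 0, 0.02, 5], [0, 0, 0, 0, 0, 0.02, 5]]])

```text
time_s: 59.92
tool_pos: [449.3, 206.3, 23.6]
orientation: [0.707, 0.707, -0.001, -0.0]
contact_force: [-3.0, -6.2, 14.0]
opening: 8.7
gripper_force: 31.4
```

move_arm(commands=[[[0, 0, 0, 0, 0, 0.01, 5], [0, 0, 0, 0, 0, 0.015, 5], [0, 0, 0, 0, 0, 0.015, 5], [0, 0, 0, 0, 0, 0.015, 5]]])

```text
time_s: 60.25
tool_pos: [449.3, 206.3, 23.4]
orientation: [0.707, 0.708, -0.001, -0.0]
contact_force: [-4.8, -6.2, 23.1]
opening: 8.6
gripper_force: 32.3
```

The lid is seated on the rim: the push-back rises at the same height as at the start. I'll release and lift away.

move_arm(commands=[[[0, 0, 0, 0, 0, -0.02, 34], [0, 0, 0, 0, 0, -0.02, 34], [0, 0, 0, 0, 0, -0.02, 34], [0, 0, 0, 0, 0, -0.02, 34], [0, 0, 0, 0, 0, -0.02, 34]]])

```text
time_s: 60.67
tool_pos: [447.9, 206.5, 21.4]
orientation: [0.707, 0.707, -0.001, -0.001]
contact_force: [0.1, -0.4, 0.3]
opening: 34.4
gripper_force: 0.0
```

move_arm(commands=[[[0, 0, 0, 0, 0, -0.1, 34], [0, 0, 0, 0, 0, -0.25, 34], [0, 0, 0, 0, 0, -0.5, 34], [0, 0, 0, 0, 0, -0.75, 34], [0, 0, 0, 0, 0, -1, 34]]])

```text
time_s: 61.08
tool_pos: [448.4, 206.4, 123.3]
orientation: [0.707, 0.707, -0.0, -0.0]
contact_force: [0.4, 0.2, 0.0]
opening: 33.9
gripper_force: 0.0
```

move_arm(commands=[[[0, 0, 0, 0, -0.1, -0.25, 34], [0, 0, 0, 0, -0.2, -0.5, 34], [0, 0, 0, 0, -0.3, -0.7, 34], [0, 0, 0, 0, -0.4, -0.8, 34], [0, 0, 0, 0, -0.4, -0.8, 34]]])

```text
time_s: 61.5
tool_pos: [409.5, 207.2, 205.7]
orientation: [0.707, 0.708, 0.003, 0.001]
contact_force: [0.7, 0.8, -0.3]
opening: 33.9
gripper_force: 0.0
```

move_arm(commands=[[[0, 0, 0, 0, 0, 0, 34], [0, 0, 0, 0, 0, 0, 34], [0, 0, 0, 0, 0, 0, 34], [0, 0, 0, 0, 0, 0, 34], [0, 0, 0, 0, 0, 0, 34]]])

```text
time_s: 61.92
tool_pos: [408.7, 206.1, 201.1]
orientation: [0.707, 0.707, -0.001, -0.001]
contact_force: [0.3, 0.2, 0.7]
opening: 34.0
gripper_force: 0.0
```

```bash
python3 -c "
from bench import manip
print(manip.sign_off())"
```

```text
the job is handed in; nothing more can be done
None
```

The lid was opened until it stayed open by itself, the green, red and blue spacers were each pushed against the stop in their own gap, the case is closed again, and the job is handed in. There is no final picture, because the 200 camera calls ran out before closing. Blue being home and the lid being shut rest on force and position readings, and green and red were last seen home before blue was inserted.

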